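# Lay the supper board

## Robot

A 7-joint arm with a two-finger parallel gripper is mounted at the origin on a cart in front of the work surface, level with it; the furniture and walls round the work are solid. World frame = base frame: x ahead of the robot, y to its left, z up, the work surface at z = 0. Lengths are in m, angles in rad, forces in N, time in s.
With the tool pointing down it reaches from about 0.425 to 0.875 m from the base axis. Payload 4.7 kg.
Tool frame: the origin (TCP) lies on the centre line of the jaws, within the pads' length; the fingertips stand finger_overhang ahead of it and the grasp point (between the pads) lies 2 mm behind it (finger_overhang is the distance from the TCP to the fingertips, in m); z points along the fingers, y is the line along which they close (so a half turn about z gives the same grasp; the last joint's range is limited). The gripper opens to 87 mm and grips with 3 to 60 N. Pads are 19 mm wide; open, the fingers measure 117 mm over their backs; the gripper's body (75 mm by 190 mm) begins 51 mm behind the grasp point.
Start: joints at [1.222, 0.321, -0.07, 1.45, 0.023, 1.371, -0.057], TCP at [0.231, -0.608, 0.24] pointing down, gripper open.
Joint ranges: [-2.86, 2.86], [-0.3, 2.09], [-1.38, 1.24], [0.06, 2.45], [-1.56, 4.7], [0.09, 2.05], [-2.69, 2.69]. Speed limits (rad/s): [2.57, 2.57, 3.14, 3.14, 3.14, 3.14, 3.14].

## Interface

Orientations are given as a rotation vector (axis times angle).
In Python, from station import sense, grab_frame, camera_info, finish_job, finger_overhang gives the robot as it stands. The module is installed in compiled form; this text tells all that it offers.
- The arm moves only by the shell command python3 -m handwheel 'ROWS'. ROWS is a JSON object of lists of equal length, an entry for each row: "rotation": the turn, a rotation vector about the tool's x, y, z in rad, a list of three; "dp": the shift along the tool's x, y, z in mm, a list of three; "fingers": the finger opening in mm, from 0 to 87. In form: {"rotation": [[rx, ry, rz], ...], "dp": [[x, y, z], ...], "fingers": [fingers, ...]}. A call has 1 to 5 rows; each row shifts and turns the commanded pose from where the row before left it, along the tool's axes as they then stand; what a row does not reach is not made up. A row lasts 1/12 s, in which the tool goes at most 41.7 mm and 7.16 degrees, less where a joint would pass 70% of its speed; a pose out of reach is approached as far as the arm can. A call is refused whole if a number of a shift passes 41.7 or a number of a turn 0.125, either way. A call with a gripper value outside its range is refused whole. The fingers move at their own pace and stop on an object; the grip force is fixed at half the most. Time passes only in rows, so rows that do not move let the fingers close. It gives the time, the measured TCP pose, the force, the opening and the grip force at its end, in the units of the state.
- sense(): the state, without advancing time (a new reading comes with each control period).
- grab_frame(name): name is "scene" or "top" or "wrist"; returns (picture, depth): 400x640x3 uint8, red, green, blue; 400x640 float32, m along the optical axis (not along the pixel's ray), 0 where there is no reading.
- camera_info(name): a dict with "intrinsics" (3x3 intrinsics, pixels), "rvec" (rotation vector, rad) and "tvec" (3), from world to camera coordinates, as OpenCV has them; the wrist camera has in their place "hand_eye" (4x4, takes a point from camera to tool coordinates, whose origin is the TCP and whose axes are the flange's). Camera axes: x right, y down, z forward; pixel columns grow to the right and rows downward; lengths in m; the calibration is good to about 2 mm. A picture is of the moment at which its call begins: read the wrist's pose just before it. camera_info takes no time and is no camera call.
- finish_job(): hands the job in; it is judged then, once.
The state is a dict: "clock": time; "joint_pos": joint angles; "dq": joint speeds; "joint_efforts": joint torques, N m; "ee_pos": TCP position; "tool_rot": TCP orientation; "contact_force": force on the tool from outside, world axes, zero at the start; "ft_torque": the same for the moment, N m; "grip_width": finger opening in m; "finger_force": force on a finger pad.
Only numpy, scipy, OpenCV 4.12 (cv2) and the standard library are available. Lean on these libraries where they do the work, as an engineer would, in place of code of your own. Each camera call takes 0.05 s, during which the arm holds its last target. There are 200 camera calls.

## Task

Lay supper on the cream board on the range: the salt shaker midway between the food tin and the jam jar, the dark-capped spice jar straight behind the jam jar (far side, 85 mm centre to centre), the tea light centred on top of the tin, and the spoon in front of the shaker (near side, 100 mm centre to centre), parallel to the row of tin, shaker and jam jar, pointing either way. Go by the board's own edges, leave all of it on the board with the jars and shaker upright and the spoon flat, and leave the tin, the jam jar, the white-capped spice jar and the bottle cap where they are.

Things in the scene. Friction and masses are not known exactly. Their poses are not given: they have to be found in the camera images.
- board: plain cream board, 303 mm along its x (away from the robot) by 280 mm along its y (to the left), 15 mm thick, fixed on the range, turned up to 15 degrees; origin at the centre of its underside, z up. The tin and the jam jar stand on it, centred on its y axis (x = 0), one at y = +100 mm, the other at y = -100 mm; which is on which side changes.
- tin: short round food tin with a flat top, 75 mm across, 58 mm high, 0.26 kg, loose on the board; origin at the centre of its underside, z up; it stays where it is
- jam_jar: round jam jar with a yellow lid, 69 mm across, 101 mm high, 0.54 kg, loose on the board; origin at the centre of its underside, z up; it stays where it is
- salt_shaker: clear round salt shaker with a grey domed perforated top, 44 mm across up to 74 mm height, then 34 mm across, 90 mm high in all, about 0.1 kg; stands on a fixed flat wooden cover beside the board (top at z = 12 mm); origin at the centre of its underside, z up
- dark_spice_jar: round spice jar with a black-brown cap, 42 mm across (cap 44 mm), 105 mm high, about 0.11 kg; stands on a fixed flat wooden cover beside the board (top at z = 12 mm); origin at the centre of its underside, z up
- tea_light: small round candle in a metal cup, 38 mm across, 16 mm high, 0.02 kg; lies flat on a fixed flat wooden cover beside the board (top at z = 12 mm); origin at the centre of its underside, z up
- spoon: metal spoon lying on a fixed flat wooden cover beside the board (top at z = 12 mm), 192 mm long along its x, up to 39 mm wide along its y, 15 mm high, about 0.045 kg; starts within about 12 degrees of pointing straight ahead; origin at the middle of its length and width, at its underside, z up; can be pinched across y at the origin, where it collides as a solid 15 mm high
- white_spice_jar: bystander: round spice jar with a white cap, 47 mm across, 98 mm high, at the far left corner, on a fixed flat wooden cover beside the board (top at z = 12 mm); origin at the centre of its underside; leave it alone
- bottle_cap: bystander: white plastic screw cap, 32 mm across, 14 mm high, at the far right corner, on a fixed flat wooden cover beside the board (top at z = 12 mm); origin at the centre of its underside; leave it alone

How it is judged:
By the outcome, as a careful person would: the job done as asked, in the order asked, and still so for the second after the job is handed in, with the robot touching nothing.
It also fails if it takes over 106 s, if anything falls off the work surface, if the arm or the gripper's body presses on something with over 40 N, if the wrist force passes 120 N, or if a joint passes its speed limit or range.

## Working session

There is one attempt and no reset: what is moved stays moved. The work goes in short steps, Python scripts to look and compute and a shell command to move; the robot and the scene stay as the last step left them, time stands still between calls to the robot, and variables do not carry over. Pictures are saved under pics/ and viewed, at most 14 in all, crops included, and the job is handed in when it is done.

```bash
mkdir -p pics; python3 - <<'E'
from station import *
import cv2,numpy as np
print(finger_overhang, sense())
for n in("scene","top"):
    im,d=grab_frame(n); cv2.imwrite(f"pics/{n}0.png",im[:,:,::-1]); np.savez(f"{n}0.npz",im=im,d=d)
    print(n,camera_info(n))
print(camera_info("wrist"))
E
```

```text
0.017 {'clock': 0.0, 'joint_pos': array([ 1.22212104,  0.32182994, -0.07005782,  1.45165794,  0.02259331,
        1.37078023, -0.05689959]), 'dq': array([ 1.13387014e-03,  9.85530540e-05, -1.71282459e-03,  1.74862181e-03,
       -2.04257271e-03,  2.43071077e-04, -1.04724613e-03]), 'joint_efforts': array([-3.88403450e-04, -4.91290784e+01, -4.04214514e-01, -3.12531745e+01,
       -6.38861535e-02,  4.37074690e-02,  1.57097834e-04]), 'ee_pos': array([ 0.23042696, -0.60724181,  0.23846532]), 'tool_rot': array([-3.08824397e+00, -5.66400649e-01,  6.86392150e-04]), 'contact_force': array([-0.10239416, -0.59293129,  0.46646367]), 'ft_torque': array([-0.02783935, -0.02253552,  0.00083439]), 'finger_force': 0.0, 'grip_width': 0.08746204065607649}
scene {'intrinsics': array([[431.27098206,   0.        , 322.9488593 ],
       [  0.        , 431.27098206, 197.76177668],
       [  0.        ,   0.        ,   1.        ]]), 'rvec': array([ 2.10036262,  0.14705574, -0.08001603]), 'tvec': array([-0.57295329, -0.01162261,  1.09156159])}
top {'intrinsics': array([[360.88878975,   0.        , 314.18680763],
       [  0.        , 360.88878975, 202.0549436 ],
       [  0.        ,   0.        ,   1.        ]]), 'rvec': array([ 2.11506716, -2.12116756,  0.1864875 ]), 'tvec': array([0.01201282, 0.55652442, 0.85816994])}
{'intrinsics': array([[295.30015306,   0.        , 319.60306155],
       [  0.        , 295.30015306, 202.29404111],
       [  0.        ,   0.        ,   1.        ]]), 'hand_eye': array([[-3.82296895e-04, -9.55966018e-01, -2.93477130e-01,
         8.03462734e-02],
       [ 9.99999897e-01, -4.37141334e-04,  1.21288512e-04,
        -1.98380836e-05],
       [-2.44238681e-04, -2.93477054e-01,  9.55966087e-01,
        -1.46516169e-01],
       [ 0.00000000e+00,  0.00000000e+00,  0.00000000e+00,
         1.00000000e+00]])}
```

View pics/top0.png

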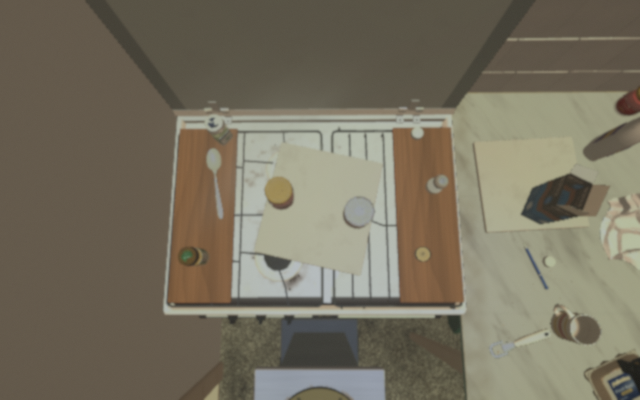

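View pics/scene0.png

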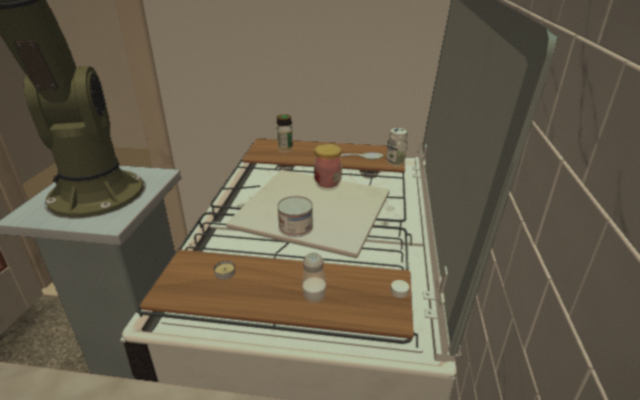

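The top view has +x up and +y left. The board is centred near (320,208), with the jam jar at (279,192) and the tin at (359,212). On the right cover are the shaker (437,183) and the tea light (423,255). On the left cover are the spoon (216,180) and the dark jar (190,256).

```bash
cat > h.py <<'E'
import numpy as np,cv2
from station import *
from scipy.spatial.transform import Rotation as R
def cloud(n,im=None,d=None,s=None):
    if im is None:
        s=sense(); im,d=grab_frame(n)
    c=camera_info(n);K=c["intrinsics"];v,u=np.mgrid[:400,:640]
    p=np.stack([(u-K[0,2])/K[0,0]*d,(v-K[1,2])/K[1,1]*d,d],-1)
    if n=="wrist":
        H=c["hand_eye"];p=p@H[:3,:3].T+H[:3,3]
        p=p@R.from_rotvec(s["tool_rot"]).as_matrix().T+s["ee_pos"]
    else:
        Rm=R.from_rotvec(c["rvec"]).as_matrix();p=(p-c["tvec"])@Rm
    p[d==0]=np.nan
    return im,p
E
python3 - <<'E'
from h import *
z=np.load("top0.npz");im,P=cloud("top",z["im"],z["d"])
for n,(u,v) in dict(jar=(279,189),tin=(359,210),shk=(441,181),tea=(423,255),dark=(187,256),sp=(214,158),sp2=(219,205),board=(320,180),cov=(205,200),covr=(425,220)).items(): print(n,P[v,u].round(3))
z_=P[...,2];roi=np.zeros(z_.shape,bool);roi[125:290,175:460]=1
for nm,lo,hi,box in [("board",.008,.022,(240,140,390,275)),("jar",.09,.115,(255,170,300,215)),("tin",.048,.07,(335,190,385,235)),("shk",.075,.11,(425,165,455,200)),("tea",.020,.04,(410,242,436,268)),("dark",.10,.13,(170,240,212,270)),("spoon",.0165,.04,(203,140,232,222))]:
    x0,y0,x1,y1=box;m=np.zeros(z_.shape,bool);m[y0:y1,x0:x1]=1
    m&=(z_>lo)&(z_<hi)
    q=P[m]; 
    if nm=="board":
        hsv=cv2.cvtColor(im,cv2.COLOR_RGB2HSV); 
        mm=cv2.morphologyEx(m.astype(np.uint8),cv2.MORPH_OPEN,np.ones((5,5)));q=P[mm>0]
    r=cv2.minAreaRect((q[:,:2]*1000).astype(np.float32));(cx,cy),rad=cv2.minEnclosingCircle((q[:,:2]*1000).astype(np.float32))
    print(nm,len(q),r,(round(cx),round(cy),round(rad)),np.median(q,0).round(4))
E
```

```text
jar [0.577 0.093 0.115]
tin [ 0.533 -0.1    0.072]
shk [ 0.597 -0.294  0.102]
tea [ 0.425 -0.265  0.019]
dark [0.42  0.299 0.12 ]
sp [0.687 0.282 0.012]
sp2 [0.556 0.26  0.02 ]
board [ 0.622 -0.005  0.018]
cov [0.571 0.3   0.013]
covr [ 0.516 -0.278  0.011]
board 10542 ((552.0997924804688, -2.5963592529296875), (280.10357666015625, 303.11859130859375), 77.20915985107422) (553, -2, 203) [ 0.5366 -0.0021  0.0162]
jar 140 ((572.2154541015625, 92.66336822509766), (60.74783706665039, 63.753353118896484), 63.902915954589844) (573, 94, 33) [0.5692 0.0907 0.1139]
tin 177 ((528.18310546875, -98.86343383789062), (70.7921142578125, 70.5776138305664), 87.79761505126953) (529, -100, 37) [ 0.5254 -0.0944  0.069 ]
shk 170 ((598.5701904296875, -297.8382263183594), (32.55109405517578, 29.89051055908203), 37.14616775512695) (599, -299, 17) [ 0.597  -0.2947  0.0974]
tea 130 ((427.37744140625, -263.08734130859375), (37.585689544677734, 35.17973709106445), 89.85521697998047) (427, -263, 19) [ 0.4274 -0.2644  0.0218]
dark 331 ((419.90545654296875, 299.3440856933594), (42.98600769042969, 42.341514587402344), 52.35429763793945) (420, 300, 22) [0.4199 0.2974 0.1172]
spoon 383 ((631.1209106445312, 267.5827331542969), (62.30929946899414, 208.6792755126953), 89.98043060302734) (631, 248, 105) [0.6598 0.2687 0.0207]
```

```bash
cat >> h.py <<'E'
def delta(x,y,z,yaw=None):
    s=sense();M=R.from_rotvec(s["tool_rot"]).as_matrix();d=M.T@(np.array([x,y,z])-s["ee_pos"]*1000)
    yw=np.degrees(np.arctan2(M[1,0],M[0,0]));tilt=np.degrees(np.arccos(-M[2,2]))
    rz=None if yaw is None else -np.radians((yaw-yw+180)%360-180)
    print("t",round(s["clock"],2),"pos",(s["ee_pos"]*1000).round(1),"yaw",yw.round(2),"tilt",tilt.round(2),"F",s["contact_force"].round(1),"w",round(s["grip_width"]*1000,1),"ff",s["finger_force"])
    print("  dp",d.round(1),"rz",rz,"q1,7",s["joint_pos"][[0,6]].round(2))
E
H="python3 -m handwheel"
$H '{"rotation":[[0,0,0],[0,0,0],[0,0,0],[0,0,0]],"dp":[[38,-13,0],[38,-13,0],[38,-13,0],[38,-13,0]],"fingers":[87,87,87,87]}'
$H '{"rotation":[[0,0,0],[0,0,0],[0,0,0],[0,0,0]],"dp":[[38,-13,0],[38,-13,0],[38,-13,0],[38,-13,0]],"fingers":[87,87,87,87]}'
$H '{"rotation":[[0,0,0],[0,0,0],[0,0,0],[0,0,0]],"dp":[[38,-13,0],[38,-13,0],[38,-13,0],[38,-13,0]],"fingers":[87,87,87,87]}'
$H '{"rotation":[[0,0,-0.123],[0,0,-0.123],[0,0,-0.123],[0,0,-0.123]],"dp":[[0,0,0],[0,0,0],[0,0,0],[0,0,0]],"fingers":[87,87,87,87]}'
$H '{"rotation":[[0,0,-0.123],[0,0,-0.123],[0,0,-0.123],[0,0,-0.123],[0,0,0]],"dp":[[0,0,0],[0,0,0],[0,0,0],[0,0,0],[0,0,0]],"fingers":[87,87,87,87,87]}'
python3 - <<'E'
from h import *
delta(598.5,-298,60,77.2)
im,P=cloud("wrist");cv2.imwrite("pics/w1.png",im[:,:,::-1]);np.save("w1.npy",P)
delta(598.5,-298,60,77.2)
z=P[...,2];m=(z>.06)&(z<.13)&(abs(P[...,1]+.298)<.05)&(abs(P[...,0]-.6)<.05)
q=P[m]
for lo,hi in((.06,.085),(.09,.13)):
    k=q[(q[:,2]>lo)&(q[:,2]<hi)];
    if len(k): print(len(k),k.min(0),k.max(0),cv2.minEnclosingCircle((k[:,:2]*1000).astype(np.float32)))
E
```

```text
clock: 0.43
ee_pos: [0.3551, -0.5038, 0.239]
tool_rot: [-3.09, -0.565, 0.0]
contact_force: [0.6, -0.2, 0.1]
grip_width: 0.0873
finger_force: 0.0
clock: 0.77
ee_pos: [0.479, -0.401, 0.2392]
tool_rot: [-3.09, -0.567, 0.001]
contact_force: [0.6, -1.1, -0.3]
grip_width: 0.0867
finger_force: 0.0
clock: 1.1
ee_pos: [0.6026, -0.2986, 0.2391]
tool_rot: [-3.09, -0.566, 0.001]
contact_force: [0.4, 0.3, -0.5]
grip_width: 0.0868
finger_force: 0.0
clock: 1.43
ee_pos: [0.6016, -0.2995, 0.2387]
tool_rot: [-2.854, -1.312, 0.002]
contact_force: [-0.6, 0.1, -0.7]
grip_width: 0.0874
finger_force: 0.0
clock: 1.85
ee_pos: [0.6013, -0.3, 0.2388]
tool_rot: [-2.452, -1.962, 0.001]
contact_force: [0.2, 0.2, 0.3]
grip_width: 0.087
finger_force: 0.0
t 1.85 pos [ 601.3 -300.   238.8] yaw 77.34 tilt 0.07 F [0.2 0.2 0.3] w 87.0 ff 0.0
  dp [  1.3  -2.9 178.8] rz 0.002388277709795891 q1,7 [0.76 0.08]
t 1.9 pos [ 601.3 -300.   238.9] yaw 77.02 tilt 0.06 F [-0.9  0.4 -0.8] w 86.6 ff 0.0
  dp [  1.3  -3.  178.9] rz -0.0031615710203335627 q1,7 [0.76 0.08]
224 [ 0.58439946 -0.30750066  0.06005349] [ 0.62056567 -0.28013589  0.08476712] ((602.2196044921875, -297.1291809082031), 18.726438522338867)
832 [ 0.58377667 -0.31565428  0.09001784] [ 0.61732537 -0.2816204   0.10412708] ((600.2830810546875, -298.701416015625), 17.380325317382812)
```

View pics/w1.png

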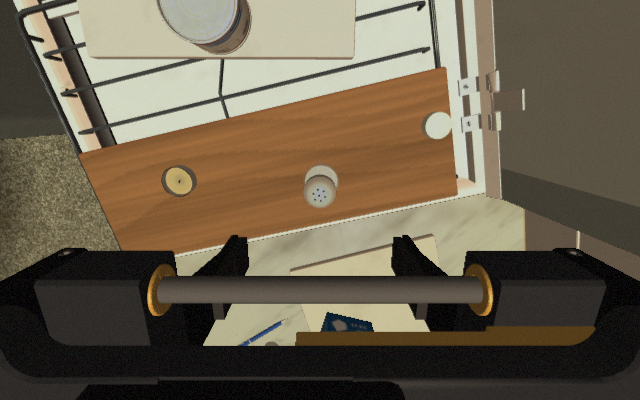

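The wrist view shows the shaker standing clear at (320,185), with the tea light at (179,181) and the bottle cap at (438,126). The shaker centre comes out at about (600,-299) mm.

```bash
H="python3 -m handwheel"
$H '{"rotation":[[0,0,0],[0,0,0],[0,0,0],[0,0,0],[0,0,0]],"dp":[[1,-1,36],[0,0,36],[0,0,36],[0,0,36],[0,0,20]],"fingers":[87,87,87,87,87]}'
$H '{"rotation":[[0,0,0],[0,0,0],[0,0,0],[0,0,0],[0,0,0]],"dp":[[0,0,12],[0,0,0],[0,0,0],[0,0,0],[0,0,0]],"fingers":[87,60,42,30,30]}'
$H '{"rotation":[[0,0,0],[0,0,0],[0,0,0],[0,0,0],[0,0,0]],"dp":[[0,0,0],[0,0,0],[0,0,0],[0,0,0],[0,0,0]],"fingers":[30,30,30,30,30]}'
python3 -c "
from h import *
delta(552,-2.6,190,77.2)"
```

```text
clock: 2.32
ee_pos: [0.5982, -0.298, 0.0706]
tool_rot: [-2.455, -1.951, 0.005]
contact_force: [-0.9, 0.5, -1.0]
grip_width: 0.0871
finger_force: 0.0
clock: 2.73
ee_pos: [0.6024, -0.2994, 0.066]
tool_rot: [2.454, 1.956, 0.002]
contact_force: [-0.2, 0.5, -0.7]
grip_width: 0.0679
finger_force: 0.0
clock: 3.15
ee_pos: [0.6012, -0.299, 0.0639]
tool_rot: [2.455, 1.959, 0.001]
contact_force: [0.6, 0.5, 1.1]
grip_width: 0.0386
finger_force: 29.7
t 3.15 pos [ 601.2 -299.    63.9] yaw 77.16 tilt 0.05 F [0.6 0.5 1.1] w 38.6 ff 29.737873018020764
  dp [ 278.  -113.7 -126.2] rz -0.0006620132501291663 q1,7 [0.75 0.03]
```

```bash
H="python3 -m handwheel"
$H '{"rotation":[[0,0,0],[0,0,0],[0,0,0],[0,0,0],[0,0,0]],"dp":[[0,0,-10],[0,0,-30],[0,0,-40],[0,0,-40],[0,0,-10]],"fingers":[30,30,30,30,30]}'
$H '{"rotation":[[0,0,0],[0,0,0],[0,0,0],[0,0,0]],"dp":[[35,-14,0],[35,-14,0],[35,-14,0],[35,-14,0]],"fingers":[30,30,30,30]}'
$H '{"rotation":[[0,0,0],[0,0,0],[0,0,0],[0,0,0],[0,0,0]],"dp":[[35,-14,0],[35,-14,0],[34,-15,0],[34,-15,0],[0,0,0]],"fingers":[30,30,30,30,30]}'
python3 - <<'E'
from h import *
delta(552,-2.6,66,77.2)
im,P=cloud("wrist");cv2.imwrite("pics/w2.png",im[:,:,::-1])
im2,Q=cloud("scene");cv2.imwrite("pics/s2.png",cv2.resize(im2[100:300,150:450,::-1],None,fx=2,fy=2))
z=P[...,2]
for lo,hi,c,r in((.06,.1,(.530,-.100),.045),(.1,.13,(.574,.095),.045)):
    k=P[(z>lo)&(z<hi)&(np.hypot(P[...,0]-c[0],P[...,1]-c[1])<r)]
    if len(k)>5: print(len(k),k.min(0).round(4),k.max(0).round(4),cv2.minEnclosingCircle((k[:,:2]*1000).astype(np.float32)))
cv2.imwrite("pics/c2.png",np.vstack([im[:,:,::-1],cv2.resize(im2[100:300,130:450,::-1],(640,400))])[::1])
s=cv2.imread("pics/c2.png");cv2.imwrite("pics/c2.png",cv2.resize(s,(480,600)))
E
```

```text
clock: 3.57
ee_pos: [0.6039, -0.2997, 0.2019]
tool_rot: [2.448, 1.953, 0.007]
contact_force: [0.5, 0.8, -0.3]
grip_width: 0.0388
finger_force: 29.5
clock: 3.9
ee_pos: [0.5767, -0.1483, 0.1938]
tool_rot: [2.456, 1.959, -0.0]
contact_force: [0.7, 0.5, -0.7]
grip_width: 0.0388
finger_force: 29.5
clock: 4.32
ee_pos: [0.5496, 0.008, 0.1944]
tool_rot: [-2.441, -1.972, -0.004]
contact_force: [-0.7, 2.3, -0.8]
grip_width: 0.0392
finger_force: 29.5
t 4.32 pos [549.6   8.  194.4] yaw 77.87 tilt 0.24 F [-0.7  2.3 -0.8] w 39.2 ff 29.546422477578744
  dp [-10.3   4.7 128.4] rz 0.011723229065314861 q1,7 [ 0.51 -0.36]
500 [ 0.4959 -0.1371  0.0701] [ 0.5659 -0.1096  0.0769] ((530.8795166015625, -112.14807891845703), 35.0876350402832)
6848 [0.5414 0.0622 0.1087] [0.6075 0.1281 0.1209] ((574.5250244140625, 94.93754577636719), 33.27252197265625)
```

View pics/c2.png

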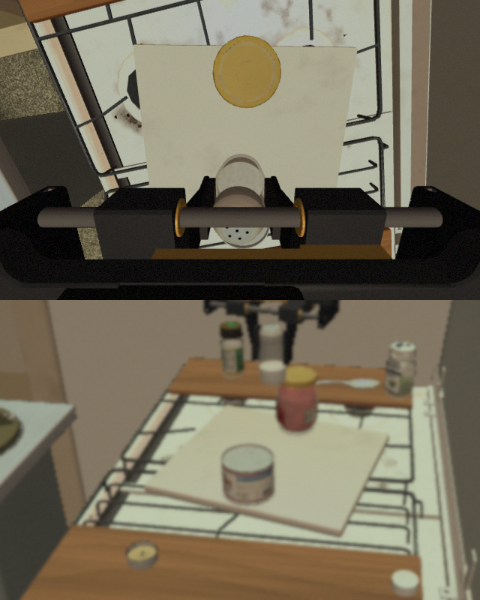

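The shaker hangs upright in the jaws, at (240,200) in the upper picture. The jam jar measures (574.5,94.9), which agrees with the board fit.

```bash
H="python3 -m handwheel"
$H '{"rotation":[[0,0,0],[0,0,0],[0,0,0]],"dp":[[0,0,0],[0,0,0],[0,0,0]],"fingers":[30,30,30]}' >/dev/null
python3 -c "
from h import *
delta(552,-2.6,66,77.2)"
```

```text
t 4.67 pos [551.6  -4.2 193.4] yaw 77.01 tilt 0.03 F [-0.  -0.7 -0.8] w 39.0 ff 29.543717590277083
  dp [1.600e+00 1.000e-01 1.274e+02] rz -0.003270768273770015 q1,7 [ 0.52 -0.36]
```

```bash
H="python3 -m handwheel"
$H '{"rotation":[[0,0,0],[0,0,0],[0,0,0],[0,0,0],[0,0,0]],"dp":[[1.5,0,30],[0,0,35],[0,0,30],[0,0,20],[0,0,6]],"fingers":[30,30,30,30,30]}' >/dev/null
$H '{"rotation":[[0,0,0],[0,0,0],[0,0,0],[0,0,0]],"dp":[[0,0,0],[0,0,2],[0,0,2],[0,0,0]],"fingers":[30,30,30,30]}'
python3 -c "
from h import *
delta(552,-2.6,67,77.2)"
```

```text
clock: 5.42
ee_pos: [0.5529, -0.0012, 0.0698]
tool_rot: [2.455, 1.958, 0.002]
contact_force: [-0.0, -0.1, -0.7]
grip_width: 0.0387
finger_force: 29.5
t 5.42 pos [552.9  -1.2  69.8] yaw 77.14 tilt 0.14 F [-0.  -0.1 -0.7] w 38.7 ff 29.544113793235738
  dp [-1.6 -0.5  2.8] rz -0.0010110493086989678 q1,7 [ 0.48 -0.44]
```

```bash
H="python3 -m handwheel"
$H '{"rotation":[[0,0,0],[0,0,0],[0,0,0],[0,0,0]],"dp":[[-1,0,2],[0,0,1],[0,0,0],[0,0,0]],"fingers":[30,30,30,30]}'
python3 -c "
from h import *
delta(552,-2.6,67,77.2)"
$H '{"rotation":[[0,0,0],[0,0,0],[0,0,0],[0,0,0],[0,0,0]],"dp":[[0,0,0],[0,0,0],[0,0,0],[0,0,0],[0,0,0]],"fingers":[44,50,55,60,70]}'
$H '{"rotation":[[0,0,0],[0,0,0],[0,0,0],[0,0,0],[0,0,0]],"dp":[[0,0,0],[0,0,0],[0,0,-20],[0,0,-35],[0,0,-40]],"fingers":[75,75,75,75,75]}'
$H '{"rotation":[[0,0,0],[0,0,0],[0,0,0],[0,0,0],[0,0,0]],"dp":[[0,0,-40],[0,0,-35],[0,0,0],[0,0,0],[0,0,0]],"fingers":[75,75,75,75,75]}'
python3 - <<'E'
from h import *
delta(420,300,220,77.2)
im,P=cloud("top");cv2.imwrite("pics/top3.png",im[:,:,::-1])
im,P=cloud("wrist");cv2.imwrite("pics/w3.png",im[:,:,::-1])
z=P[...,2]
k=P[(z>.09)&(z<.13)&(np.hypot(P[...,0]-.552,P[...,1]+.0026)<.03)]
if len(k)>5: print(len(k),k.min(0).round(4),k.max(0).round(4),cv2.minEnclosingCircle((k[:,:2]*1000).astype(np.float32)))
E
```

```text
clock: 5.75
ee_pos: [0.5528, -0.0018, 0.0678]
tool_rot: [2.454, 1.958, 0.003]
contact_force: [-2.4, 0.5, 7.7]
grip_width: 0.039
finger_force: 30.2
t 5.75 pos [552.8  -1.8  67.8] yaw 77.17 tilt 0.16 F [-2.4  0.5  7.7] w 39.0 ff 30.195656809955835
  dp [-1.  -0.6  0.8] rz -0.0005352579929901133 q1,7 [ 0.48 -0.44]
clock: 6.17
ee_pos: [0.5515, -0.0021, 0.0655]
tool_rot: [2.456, 1.959, -0.0]
contact_force: [0.0, 0.6, 0.4]
grip_width: 0.0597
finger_force: 0.0
clock: 6.58
ee_pos: [0.5497, -0.0019, 0.1595]
tool_rot: [-2.452, -1.957, 0.005]
contact_force: [0.7, -0.5, 0.1]
grip_width: 0.0747
finger_force: 0.0
clock: 7.0
ee_pos: [0.5512, -0.0021, 0.2349]
tool_rot: [-2.456, -1.959, 0.001]
contact_force: [-0.2, 0.1, -1.4]
grip_width: 0.0751
finger_force: 0.0
t 7.0 pos [551.2  -2.1 234.9] yaw 77.16 tilt 0.05 F [-0.2  0.1 -1.4] w 75.1 ff 0.0
  dp [ 265.4 -195.    14.9] rz -0.000644220500456986 q1,7 [ 0.53 -0.34]
900 [ 0.5339 -0.0182  0.0904] [0.5679 0.0157 0.1075] ((551.0625610351562, -1.102749228477478), 17.12413787841797)
```

View pics/w3.png

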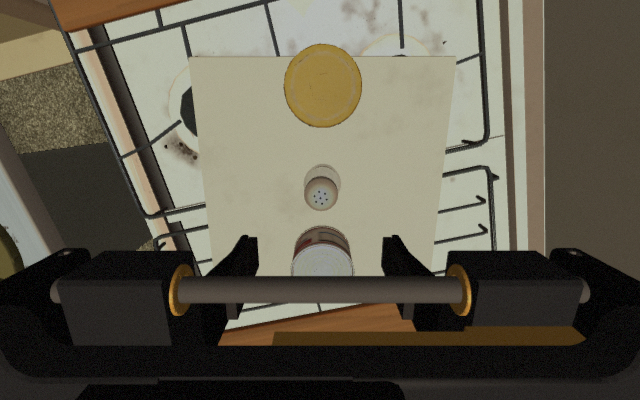

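The shaker stands upright at (320,190) between jar and tin, measured at (551,-1) against a target of (552,-2.6). Next is the dark jar.

```bash
H="python3 -m handwheel"
$H '{"rotation":[[0,0,0],[0,0,0],[0,0,0],[0,0,0]],"dp":[[33,-24,0],[33,-24,0],[33,-24,0],[33,-24,0]],"fingers":[87,87,87,87]}' >/dev/null
$H '{"rotation":[[0,0,0],[0,0,0],[0,0,0],[0,0,0],[0,0,0]],"dp":[[33,-24,0],[33,-25,0],[33,-25,0],[33,-25,0],[0,0,0]],"fingers":[87,87,87,87,87]}' >/dev/null
$H '{"rotation":[[0,0,0],[0,0,0]],"dp":[[0,0,0],[0,0,0]],"fingers":[87,87]}' >/dev/null
python3 - <<'E'
from h import *
im,P=cloud("wrist");cv2.imwrite("pics/w4.png",im[:,:,::-1])
z=P[...,2]
k=P[(z>.09)&(z<.14)&(np.hypot(P[...,0]-.420,P[...,1]-.3)<.04)]
if len(k)>5: print(len(k),k.min(0).round(4),k.max(0).round(4),cv2.minEnclosingCircle((k[:,:2]*1000).astype(np.float32)))
k=P[(z>.105)&(z<.14)&(np.hypot(P[...,0]-.420,P[...,1]-.3)<.04)]
c=cv2.minEnclosingCircle((k[:,:2]*1000).astype(np.float32));print(c)
delta(c[0][0],c[0][1],72,77.2)
E
```

```text
1844 [0.3991 0.2806 0.0902] [0.4426 0.3241 0.1215] ((420.3376159667969, 302.20965576171875), 22.218259811401367)
((420.25994873046875, 302.0473937988281), 22.03842544555664)
t 8.07 pos [420.5 297.1 234.4] yaw 77.06 tilt 0.13 F [ 0.4 -0.6  0.1] w 87.3 ff 0.0
  dp [  5.1  -1.1 162.4] rz -0.002379713913757487 q1,7 [ 0.19 -0.95]
```

```bash
H="python3 -m handwheel"
$H '{"rotation":[[0,0,0],[0,0,0],[0,0,0],[0,0,0],[0,0,0]],"dp":[[5,-1,36],[0,0,36],[0,0,36],[0,0,36],[0,0,16]],"fingers":[87,87,87,87,87]}' >/dev/null
$H '{"rotation":[[0,0,0],[0,0,0],[0,0,0],[0,0,0],[0,0,0]],"dp":[[0,0,0],[0,0,0],[0,0,0],[0,0,0],[0,0,0]],"fingers":[60,42,30,30,30]}' >/dev/null
$H '{"rotation":[[0,0,0],[0,0,0],[0,0,0],[0,0,0],[0,0,0]],"dp":[[0,0,0],[0,0,0],[0,0,0],[0,0,0],[0,0,0]],"fingers":[30,30,30,30,30]}' >/dev/null
python3 -c "
from h import *
delta(657.2,76,240,167.2)"
$H '{"rotation":[[0,0,0],[0,0,0],[0,0,0],[0,0,0],[0,0,0]],"dp":[[0,0,-10],[0,0,-35],[0,0,-40],[0,0,-40],[0,0,-40]],"fingers":[30,30,30,30,30]}'
$H '{"rotation":[[0,0,0],[0,0,0],[0,0,0]],"dp":[[0,0,0],[0,0,0],[0,0,0]],"fingers":[30,30,30]}' >/dev/null
python3 -c "
from h import *
delta(657.2,76,240,167.2)"
```

```text
t 9.32 pos [420.6 304.   76. ] yaw 77.17 tilt 0.05 F [ 0.3 -1.1  3.9] w 43.5 ff 29.975881560822017
  dp [-169.7  281.5 -163.8] rz -1.5713120448739282 q1,7 [ 0.1  -1.11]
clock: 9.73
ee_pos: [0.4192, 0.3039, 0.2423]
tool_rot: [-2.455, -1.96, 0.002]
contact_force: [1.1, 0.1, -1.1]
grip_width: 0.043
finger_force: 30.0
t 9.98 pos [419.7 303.4 240. ] yaw 77.17 tilt 0.07 F [-0.3 -0.1 -2. ] w 43.4 ff 29.98083335958654
  dp [-1.69e+02  2.82e+02  1.00e-01] rz -1.5713534994486569 q1,7 [ 0.19 -0.97]
```

```bash
H="python3 -m handwheel"
$H '{"rotation":[[0,0,0],[0,0,0],[0,0,0],[0,0,0],[0,0,0]],"dp":[[-17,28,0],[-17,28,0],[-17,28,0],[-17,28,0],[-17,28,0]],"fingers":[30,30,30,30,30]}' >/dev/null
$H '{"rotation":[[0,0,0],[0,0,0],[0,0,0],[0,0,0],[0,0,0]],"dp":[[-17,28,0],[-17,28,0],[-17,28,0],[-17,28,0],[-17,28,0]],"fingers":[30,30,30,30,30]}' >/dev/null
$H '{"rotation":[[0,0,-0.121],[0,0,-0.121],[0,0,-0.121],[0,0,-0.121],[0,0,-0.121]],"dp":[[0,0,0],[0,0,0],[0,0,0],[0,0,0],[0,0,0]],"fingers":[30,30,30,30,30]}' >/dev/null
$H '{"rotation":[[0,0,-0.121],[0,0,-0.121],[0,0,-0.121],[0,0,-0.121],[0,0,-0.121]],"dp":[[0,0,0],[0,0,0],[0,0,0],[0,0,0],[0,0,0]],"fingers":[30,30,30,30,30]}' >/dev/null
$H '{"rotation":[[0,0,-0.121],[0,0,-0.121],[0,0,-0.121],[0,0,0],[0,0,0]],"dp":[[0,0,0],[0,0,0],[0,0,0],[0,0,0],[0,0,0]],"fingers":[30,30,30,30,30]}' >/dev/null
python3 - <<'E'
from h import *
delta(657.2,76,79,167.2)
im,P=cloud("wrist");cv2.imwrite("pics/w5.png",im[:,:,::-1])
im,P=cloud("scene");cv2.imwrite("pics/s5.png",im[:,:,::-1])
E
```

```text
t 12.07 pos [654.5  75.8 238.3] yaw 167.14 tilt 0.21 F [-0.5 -1.2 -1.6] w 43.2 ff 29.980466378037818
  dp [ -3.1   0.9 159.3] rz -0.001079574863117432 q1,7 [0.54 0.9 ]
```

View pics/w5.png

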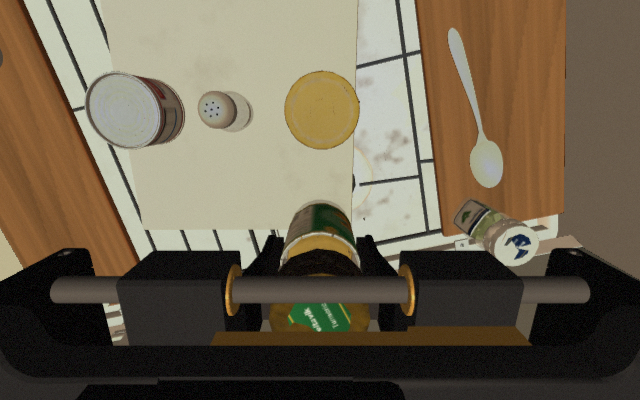

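The dark jar is held upright behind the yellow lid (322,110). The spoon at (478,110) and the white jar are well clear of the gripper.

```bash
H="python3 -m handwheel"
$H '{"rotation":[[0,0,0],[0,0,0],[0,0,0],[0,0,0],[0,0,0]],"dp":[[-0.5,1,35],[0,0,35],[0,0,35],[0,0,30],[0,0,15]],"fingers":[30,30,30,30,30]}' >/dev/null
$H '{"rotation":[[0,0,0],[0,0,0],[0,0,0],[0,0,0]],"dp":[[0,0,4],[0,0,0],[0,0,0],[0,0,0]],"fingers":[30,30,30,30]}'
python3 -c "
from h import *
delta(655.3,76.4,79.5,167.2)"
```

```text
clock: 12.92
ee_pos: [0.6577, 0.0774, 0.089]
tool_rot: [0.348, 3.119, 0.001]
contact_force: [0.2, 0.8, -0.5]
grip_width: 0.0435
finger_force: 30.0
t 12.92 pos [657.7  77.4  89. ] yaw 167.27 tilt 0.22 F [ 0.2  0.8 -0.5] w 43.5 ff 29.98059054283658
  dp [ 2.1 -1.5  9.5] rz 0.0012490413630729135 q1,7 [0.51 0.83]
```

```bash
H="python3 -m handwheel"
$H '{"rotation":[[0,0,0],[0,0,0],[0,0,0],[0,0,0]],"dp":[[1.5,-1,5],[0,0,2.5],[0,0,0],[0,0,0]],"fingers":[30,30,30,30]}' >/dev/null
python3 -c "
from h import *
delta(655.3,76.4,79.5,167.2)"
```

```text
t 13.25 pos [655.   76.3  80. ] yaw 167.29 tilt 0.09 F [0.9 0.  2.9] w 43.4 ff 29.99533784837695
  dp [-0.2  0.2  0.5] rz 0.0015493491949457486 q1,7 [0.51 0.83]
```

```bash
H="python3 -m handwheel"
$H '{"rotation":[[0,0,0],[0,0,0],[0,0,0],[0,0,0],[0,0,0]],"dp":[[0,0,0.8],[0,0,0],[0,0,0],[0,0,0],[0,0,0]],"fingers":[30,30,50,60,70]}'
$H '{"rotation":[[0,0,0],[0,0,0],[0,0,0],[0,0,0],[0,0,0]],"dp":[[0,0,0],[0,0,0],[0,0,-20],[0,0,-35],[0,0,-40]],"fingers":[75,75,75,75,75]}' >/dev/null
$H '{"rotation":[[0,0,0],[0,0,0],[0,0,0],[0,0,0],[0,0,0]],"dp":[[0,0,-40],[0,0,-30],[0,0,0],[0,0,0],[0,0,0]],"fingers":[75,75,75,75,75]}' >/dev/null
python3 - <<'E'
from h import *
delta(427,-263,230,77.2)
im,P=cloud("wrist");cv2.imwrite("pics/w6.png",im[:,:,::-1])
z=P[...,2]
for nm,c,lo in(("dark",(.657,.076),.105),("jar",(.574,.095),.1)):
    k=P[(z>lo)&(z<.14)&(np.hypot(P[...,0]-c[0],P[...,1]-c[1])<.04)]
    if len(k)>5: print(nm,len(k),k.min(0).round(4),k.max(0).round(4),cv2.minEnclosingCircle((k[:,:2]*1000).astype(np.float32)))
E
```

```text
clock: 13.67
ee_pos: [0.6543, 0.0759, 0.0779]
tool_rot: [-0.348, -3.122, 0.0]
contact_force: [0.0, 0.1, 0.0]
grip_width: 0.0564
finger_force: 0.0
t 14.5 pos [654.2  75.9 242.5] yaw 167.29 tilt 0.06 F [ 0.2 -0.  -1.1] w 75.1 ff 0.0
  dp [ 147.  -380.5   12.9] rz 1.5723941372863852 q1,7 [0.54 0.91]
dark 1738 [0.6341 0.0535 0.1051] [0.6779 0.0978 0.1251] ((655.9857788085938, 75.80842590332031), 22.38755989074707)
jar 4481 [0.5416 0.0626 0.1083] [0.6076 0.1278 0.121 ] ((574.444091796875, 95.30447387695312), 33.38682174682617)
```

View pics/w6.png

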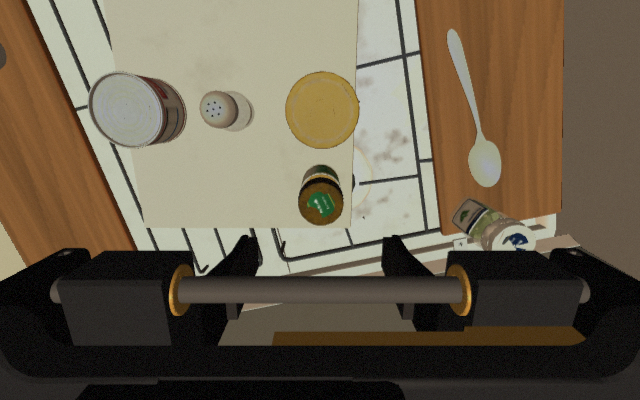

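The dark jar stands upright at (321,195), directly behind the yellow lid, 84 mm centre to centre. Next is the tea light.

```bash
H="python3 -m handwheel"
$H '{"rotation":[[0,0,0],[0,0,0],[0,0,0],[0,0,0]],"dp":[[12,-32,0],[12,-32,0],[12,-32,0],[12,-32,0]],"fingers":[75,75,75,75]}' >/dev/null
$H '{"rotation":[[0,0,0],[0,0,0],[0,0,0],[0,0,0]],"dp":[[12,-32,0],[12,-32,0],[12,-32,0],[12,-32,0]],"fingers":[75,75,75,75]}' >/dev/null
$H '{"rotation":[[0,0,0],[0,0,0],[0,0,0],[0,0,0]],"dp":[[12,-32,0],[13,-31,0],[13,-31,0],[13,-31,0]],"fingers":[75,75,75,75]}' >/dev/null
$H '{"rotation":[[0,0,0.121],[0,0,0.121],[0,0,0.121],[0,0,0.121],[0,0,0.121]],"dp":[[0,0,0],[0,0,0],[0,0,0],[0,0,0],[0,0,0]],"fingers":[70,70,70,70,70]}' >/dev/null
$H '{"rotation":[[0,0,0.121],[0,0,0.121],[0,0,0.121],[0,0,0.121],[0,0,0.121]],"dp":[[0,0,0],[0,0,0],[0,0,0],[0,0,0],[0,0,0]],"fingers":[70,70,70,70,70]}' >/dev/null
$H '{"rotation":[[0,0,0.121],[0,0,0.121],[0,0,0.121],[0,0,0],[0,0,0]],"dp":[[0,0,0],[0,0,0],[0,0,0],[0,0,0],[0,0,0]],"fingers":[70,70,70,70,70]}' >/dev/null
python3 - <<'E'
from h import *
im,P=cloud("wrist");cv2.imwrite("pics/w7.png",im[:,:,::-1])
z=P[...,2]
for nm,c,lo,hi,r in(("tea",(.427,-.263),.0195,.04,.03),("tin",(.53,-.1),.06,.085,.045)):
    k=P[(z>lo)&(z<hi)&(np.hypot(P[...,0]-c[0],P[...,1]-c[1])<r)]
    if len(k)>5: print(nm,len(k),np.median(k,0).round(4),k.min(0).round(4),k.max(0).round(4),cv2.minEnclosingCircle((k[:,:2]*1000).astype(np.float32)))
delta(427,-263,32,77.2)
E
```

```text
tea 718 [ 0.4272 -0.264   0.0222] [ 0.4087 -0.2819  0.0195] [ 0.446  -0.2442  0.031 ] ((427.4549865722656, -263.1918640136719), 19.13201332092285)
tin 2824 [ 0.5248 -0.1161  0.0723] [ 0.4927 -0.1373  0.0602] [ 0.5655 -0.0931  0.0776] ((529.247802734375, -103.77202606201172), 37.200355529785156)
t 16.85 pos [ 426.7 -263.   242.3] yaw 77.35 tilt 0.1 F [-1.1  0.3 -0.1] w 70.0 ff 0.0
  dp [-1.000e-01  6.000e-01  2.103e+02] rz 0.002621271960296304 q1,7 [1.4  0.25]
```

View pics/w7.png

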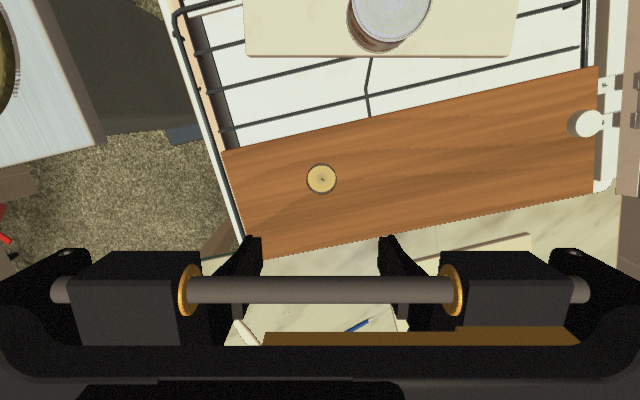

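The tea light is at (321,179), measured at (427.4,-263.2), right below the tool.

```bash
H="python3 -m handwheel"
$H '{"rotation":[[0,0,0],[0,0,0],[0,0,0],[0,0,0],[0,0,0]],"dp":[[0,0.5,40],[0,0,40],[0,0,40],[0,0,40],[0,0,25]],"fingers":[70,70,70,70,70]}' >/dev/null
$H '{"rotation":[[0,0,0],[0,0,0],[0,0,0],[0,0,0]],"dp":[[0,0,15],[0,0,0],[0,0,0],[0,0,0]],"fingers":[70,70,70,70]}' >/dev/null
python3 -c "
from h import *
delta(427.3,-263.2,32,77.2)"
```

```text
t 17.6 pos [ 428.6 -263.7   44.3] yaw 77.22 tilt 0.09 F [ 0.9 -0.1  0.8] w 69.9 ff 0.0
  dp [ 0.2 -1.4 12.3] rz 0.0004086209038327549 q1,7 [1.28 0.04]
```

```bash
H="python3 -m handwheel"
$H '{"rotation":[[0,0,0],[0,0,0],[0,0,0],[0,0,0],[0,0,0]],"dp":[[0,-1,8],[0,0,4],[0,0,0],[0,0,0],[0,0,0]],"fingers":[70,70,50,35,30]}'
$H '{"rotation":[[0,0,0],[0,0,0],[0,0,0],[0,0,0],[0,0,0]],"dp":[[0,0,0],[0,0,0],[0,0,0],[0,0,0],[0,0,0]],"fingers":[30,30,30,30,30]}' >/dev/null
python3 -c "
from h import *
delta(530,-100,170,77.2)"
```

```text
clock: 18.02
ee_pos: [0.4269, -0.2633, 0.0315]
tool_rot: [2.455, 1.959, -0.0]
contact_force: [-0.4, 0.2, -0.4]
grip_width: 0.0575
finger_force: 0.0
t 18.43 pos [ 426.9 -263.2   31.4] yaw 77.17 tilt 0.02 F [-0.4  0.1  0.7] w 36.6 ff 30.002863390318453
  dp [ 182.    64.3 -138.6] rz -0.0005428160955892337 q1,7 [1.27 0.02]
```

```bash
H="python3 -m handwheel"
$H '{"rotation":[[0,0,0],[0,0,0],[0,0,0],[0,0,0],[0,0,0]],"dp":[[0,0,-10],[0,0,-35],[0,0,-35],[0,0,-40],[0,0,-40]],"fingers":[30,30,30,30,30]}' >/dev/null
$H '{"rotation":[[0,0,0],[0,0,0],[0,0,0],[0,0,0],[0,0,0]],"dp":[[30,11,0],[30,11,0],[30,11,0],[0,0,0],[0,0,0]],"fingers":[30,30,30,30,30]}' >/dev/null
python3 - <<'E'
from h import *
im,P=cloud("wrist")
z=P[...,2]
k=P[(z>.069)&(z<.085)&(np.hypot(P[...,0]-.53,P[...,1]+.1)<.045)]
print(len(k),np.median(k,0).round(4),k.min(0).round(4),k.max(0).round(4),cv2.minEnclosingCircle((k[:,:2]*1000).astype(np.float32)))
delta(529.8,-100,94,77.2)
E
```

```text
6551 [ 0.5308 -0.0981  0.0725] [ 0.4927 -0.1373  0.069 ] [ 0.5675 -0.0624  0.0773] ((530.2598266601562, -99.76432800292969), 37.60453414916992)
t 19.32 pos [ 479.  -182.2  191.6] yaw 77.28 tilt 0.04 F [-0.4 -0.2 -1.5] w 36.4 ff 30.001482123971073
  dp [91.5 31.4 97.6] rz 0.0013957828147474496 q1,7 [ 1.25 -0.01]
```

```bash
H="python3 -m handwheel"
$H '{"rotation":[[0,0,0],[0,0,0],[0,0,0],[0,0,0],[0,0,0]],"dp":[[31,11,0],[31,11,0],[30,10,0],[0,0,0],[0,0,0]],"fingers":[30,30,30,30,30]}' >/dev/null
$H '{"rotation":[[0,0,0],[0,0,0],[0,0,0],[0,0,0],[0,0,0]],"dp":[[0,0,30],[0,0,30],[0,0,27],[0,0,0],[0,0,0]],"fingers":[30,30,30,30,30]}' >/dev/null
python3 -c "
from h import *
delta(530.2,-99.8,94,77.2)"
```

```text
t 20.15 pos [ 528.9 -102.1  103.3] yaw 77.01 tilt 0.2 F [-0.  -0.3  1.4] w 36.8 ff 30.001806233381103
  dp [2.5 0.8 9.3] rz -0.0033440831980664073 q1,7 [ 1.   -0.34]
```

```bash
H="python3 -m handwheel"
$H '{"rotation":[[0,0,0],[0,0,0],[0,0,0],[0,0,0],[0,0,0]],"dp":[[2.5,1,5],[0,0,3],[0,0,1],[0,0,0],[0,0,0]],"fingers":[30,30,30,30,30]}' >/dev/null
python3 -c "
from h import *
delta(530.2,-99.8,92.5,77.2)"
```

```text
t 20.57 pos [532.5 -98.   95.9] yaw 77.17 tilt 0.07 F [-0.1 -0.1 -0.4] w 36.7 ff 30.001732441364766
  dp [-2.2 -1.9  3.4] rz -0.0005372403627790499 q1,7 [ 0.98 -0.36]
```

```bash
H="python3 -m handwheel"
$H '{"rotation":[[0,0,0],[0,0,0],[0,0,0],[0,0,0],[0,0,0]],"dp":[[-2,-2,1.5],[0,0,1.2],[0,0,0],[0,0,0],[0,0,0]],"fingers":[30,30,30,30,30]}' >/dev/null
python3 -c "
from h import *
delta(530.2,-99.8,92.5,77.2)"
```

```text
t 20.98 pos [529.7 -99.7  93.4] yaw 77.15 tilt 0.07 F [-1.8  0.2  6.2] w 36.5 ff 30.014082736649968
  dp [0.  0.5 0.9] rz -0.0008047803411092974 q1,7 [ 0.99 -0.36]
```

```bash
H="python3 -m handwheel"
$H '{"rotation":[[0,0,0],[0,0,0],[0,0,0],[0,0,0],[0,0,0]],"dp":[[0,0,-0.5],[0,0,0],[0,0,0],[0,0,0],[0,0,0]],"fingers":[30,40,48,58,62]}' >/dev/null
$H '{"rotation":[[0,0,0],[0,0,0],[0,0,0],[0,0,0],[0,0,0]],"dp":[[0,0,0],[0,0,-15],[0,0,-35],[0,0,-40],[0,0,-40]],"fingers":[62,62,62,62,62]}' >/dev/null
$H '{"rotation":[[0,0,0],[0,0,0],[0,0,0],[0,0,0],[0,0,0]],"dp":[[-30,0,-15],[-30,0,0],[0,0,0],[0,0,0],[0,0,0]],"fingers":[62,62,62,62,62]}' >/dev/null
python3 - <<'E'
from h import *
im,P=cloud("wrist");cv2.imwrite("pics/w8.png",im[:,:,::-1])
z=P[...,2]
D=np.hypot(P[...,0]-.53,P[...,1]+.1)
for lo,hi in((.069,.08),(.0835,.1)):
    k=P[(z>lo)&(z<hi)&(D<.045)]
    if len(k): print(len(k),np.median(k,0).round(4),cv2.minEnclosingCircle((k[:,:2]*1000).astype(np.float32)))
delta(625,270,240,None)
E
```

```text
3133 [ 0.5321 -0.097   0.0725] ((530.1613159179688, -99.7294692993164), 37.646488189697266)
793 [ 0.5294 -0.0995  0.0847] ((529.2169799804688, -99.17744445800781), 19.029972076416016)
t 22.28 pos [ 516.4 -156.8  237.7] yaw 77.23 tilt 0.06 F [-0.9  0.3 -0.2] w 61.7 ff 0.0
  dp [440.2  11.7  -2. ] rz None q1,7 [ 1.18 -0.11]
```

View pics/w8.png

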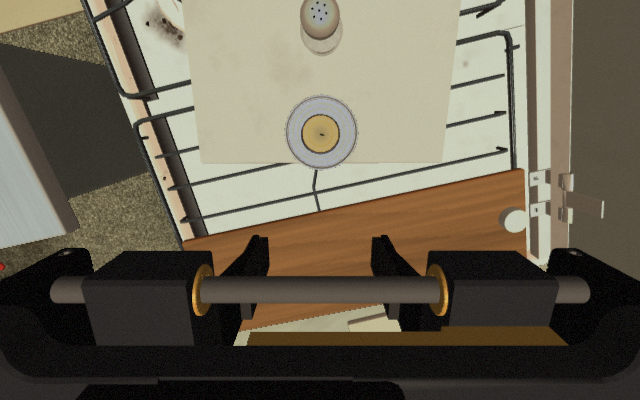

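The tea light at (320,133) is centred on the tin to within 1 mm. Next is the spoon.

```bash
H="python3 -m handwheel"
$H '{"rotation":[[0,0,0],[0,0,0],[0,0,0],[0,0,0]],"dp":[[37,1,0],[37,1,0],[37,1,0],[37,1,0]],"fingers":[62,62,62,62]}' >/dev/null
$H '{"rotation":[[0,0,0],[0,0,0],[0,0,0],[0,0,0]],"dp":[[37,1,0],[37,1,0],[37,1,0],[37,1,0]],"fingers":[62,62,62,62]}' >/dev/null
$H '{"rotation":[[0,0,0],[0,0,0],[0,0,0],[0,0,0],[0,0,0]],"dp":[[37,1,0],[37,1,0],[10,0,0],[0,0,0],[0,0,0]],"fingers":[62,62,62,62,62]}' >/dev/null
python3 - <<'E'
from h import *
im,P=cloud("wrist");cv2.imwrite("pics/w9.png",im[:,:,::-1]);np.savez("w9.npz",im=im,P=P)
delta(625,270,240,None)
hsv=cv2.cvtColor(im,cv2.COLOR_RGB2HSV)
m=(hsv[...,1]<75)&(P[...,2]>.005)&(P[...,2]<.04)&(P[...,1]>.225)&(P[...,1]<.33)&(P[...,0]>.5)&(P[...,0]<.73)
n,l,st,_=cv2.connectedComponentsWithStats(m.astype(np.uint8))
for i in range(1,n):
    if st[i,4]>100:
        k=P[l==i];print(st[i],np.median(k,0).round(3),cv2.minAreaRect((k[:,:2]*1000).astype(np.float32)),k.min(0).round(3),k.max(0).round(3))
E
```

```text
t 23.42 pos [610.2 209.9 237.5] yaw 77.2 tilt 0.08 F [ 0.6 -0.4 -0.4] w 62.0 ff 0.0
  dp [61.8  1.1 -2.5] rz None q1,7 [ 0.37 -0.89]
[ 243   91  150   72 2298] [0.665 0.273 0.02 ] ((617.2823486328125, 266.01910400390625), (193.1220245361328, 38.37400817871094), 12.934558868408203) [0.521 0.251 0.012] [0.713 0.3   0.03 ]
```

View pics/w9.png

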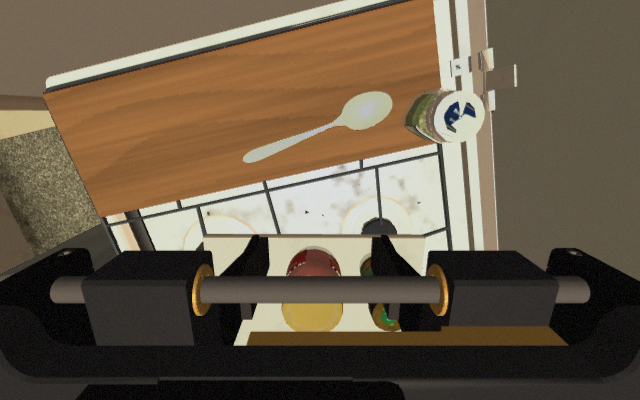

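The spoon runs from (245,158) to the bowl at (368,108). The fit gives its centre as (617.3,266.0) with yaw 12.9°, and its size matches.

```bash
H="python3 -m handwheel"
$H '{"rotation":[[0,0,0],[0,0,0],[0,0,0.1245],[0,0,0.1245],[0,0,0.1245]],"dp":[[28,-3,0],[28,-3,0],[0,0,0],[0,0,0],[0,0,0]],"fingers":[62,62,62,62,62]}' >/dev/null
$H '{"rotation":[[0,0,0.1245],[0,0,0.1245],[0,0,0.1245],[0,0,0.1245],[0,0,0.1245]],"dp":[[0,0,0],[0,0,0],[0,0,0],[0,0,0],[0,0,0]],"fingers":[62,62,62,62,62]}' >/dev/null
$H '{"rotation":[[0,0,0.1245],[0,0,0],[0,0,0],[0,0,0],[0,0,0]],"dp":[[0,0,0],[0,0,0],[0,0,40],[0,0,40],[0,0,40]],"fingers":[62,62,62,62,62]}' >/dev/null
$H '{"rotation":[[0,0,0],[0,0,0],[0,0,0],[0,0,0]],"dp":[[0,0,30],[0,0,0],[0,0,0],[0,0,0]],"fingers":[50,50,50,50]}' >/dev/null
python3 -c "
from h import *
delta(617.3,266,31,12.9)"
```

```text
t 25.0 pos [618.6 266.3  90.4] yaw 12.98 tilt 0.17 F [1.  0.6 0.3] w 51.0 ff 0.0
  dp [-1.5  0.  59.4] rz 0.0013785662626129157 q1,7 [ 0.11 -2.08]
```

```bash
H="python3 -m handwheel"
$H '{"rotation":[[0,0,0],[0,0,0],[0,0,0],[0,0,0],[0,0,0]],"dp":[[-1,0,30],[0,0,20],[0,0,6],[0,0,0],[0,0,0]],"fingers":[50,50,50,50,50]}' >/dev/null
python3 -c "
from h import *
delta(617.3,266,31,12.9)"
```

```text
t 25.42 pos [617.5 266.8  34.4] yaw 12.98 tilt 0.18 F [ 0.2  0.5 -0.4] w 49.9 ff 0.0
  dp [-0.4  0.7  3.4] rz 0.0013102088038520645 q1,7 [ 0.09 -2.1 ]
```

```bash
H="python3 -m handwheel"
$H '{"rotation":[[0,0,0],[0,0,0],[0,0,0],[0,0,0],[0,0,0]],"dp":[[0,0.5,3.4],[0,0,0],[0,0,0],[0,0,0],[0,0,0]],"fingers":[50,50,35,20,0]}'
$H '{"rotation":[[0,0,0],[0,0,0],[0,0,0],[0,0,0],[0,0,0]],"dp":[[0,0,0],[0,0,0],[0,0,0],[0,0,0],[0,0,0]],"fingers":[0,0,0,0,0]}'
$H '{"rotation":[[0,0,0],[0,0,0],[0,0,0],[0,0,0],[0,0,0]],"dp":[[0,0,0],[0,0,0],[0,0,0],[0,0,0],[0,0,0]],"fingers":[0,0,0,0,0]}'
python3 -c "
from h import *
delta(617.3,266,31,12.9)"
```

```text
clock: 25.83
ee_pos: [0.6168, 0.266, 0.0295]
tool_rot: [-3.121, -0.355, -0.002]
contact_force: [0.1, -0.2, 2.8]
grip_width: 0.0371
finger_force: 1.5
clock: 26.25
ee_pos: [0.6169, 0.2661, 0.0295]
tool_rot: [-3.121, -0.355, -0.002]
contact_force: [0.3, -0.1, 5.3]
grip_width: 0.0266
finger_force: 30.3
clock: 26.67
ee_pos: [0.6168, 0.266, 0.0295]
tool_rot: [-3.121, -0.355, -0.002]
contact_force: [-0.2, -0.3, 5.6]
grip_width: 0.0268
finger_force: 30.3
t 26.67 pos [616.8 266.   29.5] yaw 12.97 tilt 0.08 F [-0.2 -0.3  5.6] w 26.8 ff 30.275509491038974
  dp [ 0.4  0.1 -1.5] rz 0.0012917400541874455 q1,7 [ 0.09 -2.11]
```

```bash
H="python3 -m handwheel"
$H '{"rotation":[[0,0,0],[0,0,0],[0,0,0],[0,0,0],[0,0,0]],"dp":[[0,0,-10],[0,0,-30],[0,0,-40],[0,0,-40],[0,0,-25]],"fingers":[0,0,0,0,0]}' >/dev/null
$H '{"rotation":[[0,0,0],[0,0,0],[0,0,0],[0,0,0]],"dp":[[-27,25,0],[-27,25,0],[-27,25,0],[-27,25,0]],"fingers":[0,0,0,0]}' >/dev/null
$H '{"rotation":[[0,0,0],[0,0,0],[0,0,0],[0,0,0]],"dp":[[-27,26,0],[-27,26,0],[-26,26,0],[-26,26,0]],"fingers":[0,0,0,0]}' >/dev/null
$H '{"rotation":[[0,0,-0.1245],[0,0,-0.1245],[0,0,-0.1245],[0,0,-0.1245],[0,0,-0.1245]],"dp":[[0,0,0],[0,0,0],[0,0,0],[0,0,0],[0,0,0]],"fingers":[0,0,0,0,0]}' >/dev/null
$H '{"rotation":[[0,0,-0.1245],[0,0,-0.1245],[0,0,-0.1245],[0,0,-0.1245],[0,0,0]],"dp":[[0,0,0],[0,0,0],[0,0,0],[0,0,0],[0,0,0]],"fingers":[0,0,0,0,0]}' >/dev/null
$H '{"rotation":[[0,0,0],[0,0,0]],"dp":[[0,0,0],[0,0,0]],"fingers":[0,0]}' >/dev/null
python3 - <<'E'
from h import *
delta(454.5,19.6,33,77.2)
im,P=cloud("wrist");im2,Q=cloud("scene")
a=np.vstack([im,cv2.resize(im2[100:300,130:450],(640,400))])[:,:,::-1]
cv2.imwrite("pics/c10.png",cv2.resize(a,(480,600)))
E
```

```text
t 28.75 pos [453.3  18.9 173.6] yaw 77.0 tilt 0.02 F [ 0.4  0.2 -1.9] w 27.1 ff 29.462127147708088
  dp [  1.    1.1 140.6] rz -0.003477153293749785 q1,7 [ 0.68 -0.29]
```

View pics/c10.png

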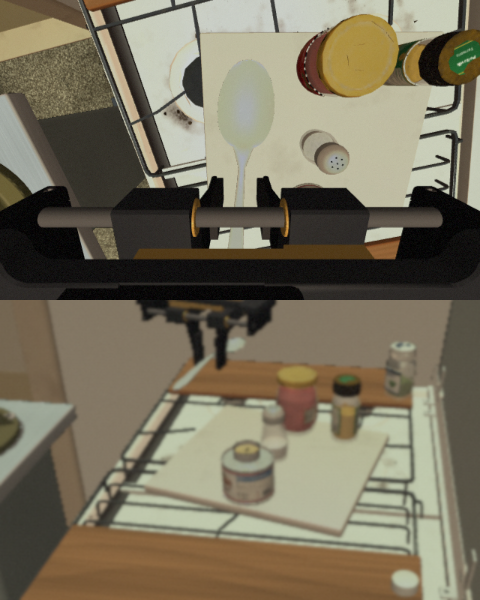

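The spoon is held level with its bowl pointing left, at (245,110) in the upper picture. The gripper body would foul the shaker top if I placed it upright at 100 mm. I'll set the spoon down further out at about 123 mm, regrip higher, tilt about 11° away from the shaker, and bring it in.

```bash
H="python3 -m handwheel"
$H '{"rotation":[[0,0,0],[0,0,0],[0,0,0],[0,0,0],[0,0,0]],"dp":[[1,-22,0],[0,0,0],[0,0,30],[0,0,30],[0,0,30]],"fingers":[0,0,0,0,0]}' >/dev/null
$H '{"rotation":[[0,0,0],[0,0,0],[0,0,0],[0,0,0]],"dp":[[0,0,25],[0,0,0],[0,0,0],[0,0,0]],"fingers":[0,0,0,0]}' >/dev/null
python3 -c "
from h import *
delta(432.1,24.6,33,77.2)"
```

```text
t 29.6 pos [433.5  24.8  59.9] yaw 77.15 tilt 0.1 F [-0.1  0.3  0.6] w 26.5 ff 29.462196158710867
  dp [-0.5 -1.3 26.9] rz -0.000925987221703657 q1,7 [ 0.65 -0.4 ]
```

```bash
H="python3 -m handwheel"
$H '{"rotation":[[0,0,0],[0,0,0],[0,0,0],[0,0,0],[0,0,0]],"dp":[[0,-1.5,12],[0,0,8],[0,0,4],[0,0,0],[0,0,0]],"fingers":[0,0,0,0,0]}' >/dev/null
python3 -c "
from h import *
delta(432.1,24.6,33,77.2)"
```

```text
t 30.02 pos [431.2  25.   35.1] yaw 77.17 tilt 0.04 F [ 0.5  0.7 -0.7] w 26.7 ff 29.462187902536243
  dp [-0.2  1.   2.1] rz -0.0005769070503831878 q1,7 [ 0.64 -0.44]
```

Now set it down, open, rise 6 mm and regrip.

```bash
H="python3 -m handwheel"
$H '{"rotation":[[0,0,0],[0,0,0],[0,0,0],[0,0,0],[0,0,0]],"dp":[[0,0,2],[0,0,0],[0,0,0],[0,0,0],[0,0,0]],"fingers":[0,0,30,35,40]}' 
$H '{"rotation":[[0,0,0],[0,0,0],[0,0,0],[0,0,0],[0,0,0]],"dp":[[0,0,-6],[0,0,0],[0,0,0],[0,0,0],[0,0,0]],"fingers":[40,40,20,0,0]}' 
$H '{"rotation":[[0,0,0],[0,0,0],[0,0,0],[0,0,0],[0,0,0]],"dp":[[0,0,0],[0,0,0],[0,0,0],[0,0,0],[0,0,0]],"fingers":[0,0,0,0,0]}'
python3 -c "
from h import *
delta(432.1,24.6,33,77.2)"
```

```text
clock: 30.43
ee_pos: [0.4324, 0.0249, 0.0335]
tool_rot: [2.454, 1.958, 0.004]
contact_force: [2.2, -0.9, 3.9]
grip_width: 0.0353
finger_force: 2.0
clock: 30.85
ee_pos: [0.4303, 0.025, 0.0384]
tool_rot: [-2.455, -1.959, 0.001]
contact_force: [-0.2, 0.7, 1.4]
grip_width: 0.0271
finger_force: 27.7
clock: 31.27
ee_pos: [0.4307, 0.025, 0.0385]
tool_rot: [-2.456, -1.959, 0.0]
contact_force: [-0.6, 1.1, -0.3]
grip_width: 0.0267
finger_force: 29.5
t 31.27 pos [430.7  25.   38.5] yaw 77.17 tilt 0.01 F [-0.6  1.1 -0.3] w 26.7 ff 29.493916791570882
  dp [-0.1  1.4  5.5] rz -0.0006043926007339463 q1,7 [ 0.64 -0.44]
```

```bash
H="python3 -m handwheel"
$H '{"rotation":[[0,0,0],[0,0,0],[-0.097,0,0],[-0.097,0,0],[0,0,0]],"dp":[[0,0,-25],[0,0,-35],[0,0,0],[0,0,0],[0,0,0]],"fingers":[0,0,0,0,0]}' >/dev/null
$H '{"rotation":[[0,0,0],[0,0,0],[0,0,0],[0,0,0]],"dp":[[0,10,0],[0,9,0],[0,0,0],[0,0,0]],"fingers":[0,0,0,0]}' >/dev/null
python3 -c "
from h import *
delta(449.4,21.1,42,77.2)"
```

```text
t 32.02 pos [449.7  21.1 102.2] yaw 77.15 tilt 10.99 F [-0.2 -0.2 -1.6] w 26.4 ff 29.494121861220037
  dp [ -0.2 -11.8  59. ] rz -0.0008853358611747131 q1,7 [ 0.69 -0.31]
```

```bash
H="python3 -m handwheel"
$H '{"rotation":[[0,0,0],[0,0,0],[0,0,0],[0,0,0],[0,0,0]],"dp":[[0,-4,20],[0,-4,18],[0,-2,10],[0,0,0],[0,0,0]],"fingers":[0,0,0,0,0]}' >/dev/null
python3 - <<'E'
from h import *
delta(449.4,21.1,42,77.2)
im2,Q=cloud("scene");cv2.imwrite("pics/s11.png",cv2.resize(im2[100:300,150:450,::-1],(750,500)))
E
```

```text
t 32.43 pos [447.8  21.3  52.5] yaw 77.17 tilt 10.93 F [ 0.7  0.2 -1. ] w 26.8 ff 29.494444389495698
  dp [ 0.1 -0.4 10.6] rz -0.00047591850054480795 q1,7 [ 0.7  -0.42]
```

View pics/s11.png

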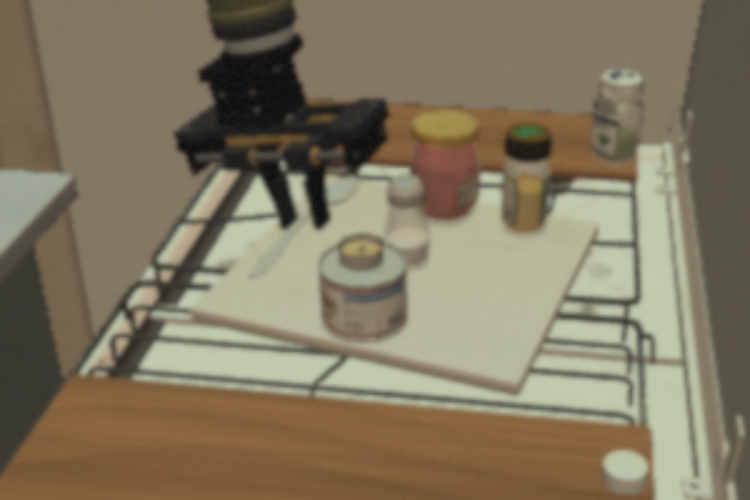

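The tilted gripper body, whose right end is at (385,120), stays clear above the shaker top at (405,180).

```bash
H="python3 -m handwheel"
$H '{"rotation":[[0,0,0],[0,0,0],[0,0,0],[0,0,0],[0,0,0]],"dp":[[0,0,5],[0,0,2.5],[0,0,0],[0,0,0],[0,0,0]],"fingers":[0,0,0,0,0]}' >/dev/null
python3 - <<'E'
from h import *
delta(449.4,21.1,42,77.2)
E
```

```text
t 32.9 pos [450.   20.6  46.1] yaw 77.16 tilt 11.14 F [ 0.3  0.3 -0.3] w 26.6 ff 29.494427275290604
  dp [ 0.3 -1.5  3.9] rz -0.0006430080690575262 q1,7 [ 0.69 -0.45]
```

```bash
H="python3 -m handwheel"
$H '{"rotation":[[0,0,0],[0,0,0],[0,0,0],[0,0,0],[0,0,0]],"dp":[[0,-1,2.5],[0,0,1.5],[0,0,1],[0,0,0],[0,0,0]],"fingers":[0,0,0,0,0]}' >/dev/null
python3 - <<'E'
from h import *
delta(449.4,21.1,40,77.2)
E
```

```text
t 33.32 pos [449.8  20.7  40.7] yaw 77.17 tilt 11.1 F [0.1 0.6 0.1] w 26.8 ff 29.494107297958294
  dp [ 0.3 -0.6  0.6] rz -0.0005092468341816569 q1,7 [ 0.69 -0.47]
```

```bash
H="python3 -m handwheel"
$H '{"rotation":[[0,0,0],[0,0,0],[0,0,0],[0,0,0]],"dp":[[0,0,1.2],[0,0,0],[0,0,0],[0,0,0]],"fingers":[0,0,0,0]}'
$H '{"rotation":[[0,0,0],[0,0,0],[0,0,0],[0,0,0],[0,0,0]],"dp":[[0,0,0],[0,0,-0.5],[0,0,-0.5],[0,0,0],[0,0,0]],"fingers":[28,31,36,40,40]}'
$H '{"rotation":[[0,0,0],[0,0,0],[0,0,0],[0,0,0],[0,0,0]],"dp":[[0,0,0],[0,0,-10],[0,0,-20],[0,0,-35],[0,0,-40]],"fingers":[40,40,40,40,40]}'
$H '{"rotation":[[0,0,0],[0,0,0],[0.097,0,0],[0.097,0,0],[0,0,0]],"dp":[[-40,0,-40],[-40,0,-40],[0,0,0],[0,0,0],[0,0,0]],"fingers":[40,40,40,40,40]}'
python3 - <<'E'
from h import *
im,P=cloud("wrist")
ct,T=cloud("top")
delta(454,20,240,77.2)
hsv=cv2.cvtColor(im,cv2.COLOR_RGB2HSV)
cv2.imwrite("pics/w12.png",im[:,:,::-1]);np.savez("w12.npz",im=im,P=P);np.savez("t12.npz",im=ct,P=T)
E
```

```text
clock: 33.65
ee_pos: [0.4501, 0.0206, 0.0396]
tool_rot: [2.333, 1.861, 0.181]
contact_force: [-0.1, -0.1, -1.0]
grip_width: 0.0264
finger_force: 29.5
clock: 34.07
ee_pos: [0.45, 0.0206, 0.0408]
tool_rot: [2.333, 1.861, 0.181]
contact_force: [-1.2, -0.8, -0.2]
grip_width: 0.0381
finger_force: 0.0
clock: 34.48
ee_pos: [0.4283, 0.0257, 0.1433]
tool_rot: [2.336, 1.865, 0.179]
contact_force: [1.0, -1.3, -0.3]
grip_width: 0.0398
finger_force: 0.0
clock: 34.9
ee_pos: [0.4204, -0.0074, 0.1799]
tool_rot: [2.454, 1.961, -0.0]
contact_force: [1.3, 0.2, 0.0]
grip_width: 0.0401
finger_force: 0.0
t 35.0 pos [418.3  -7.  179.3] yaw 77.26 tilt 0.19 F [-0.7 -0.   0.2] w 39.8 ff 0.0
  dp [ 34.1  29.  -60.7] rz 0.000966172824939083 q1,7 [ 0.43 -0.21]
```

View pics/w12.png

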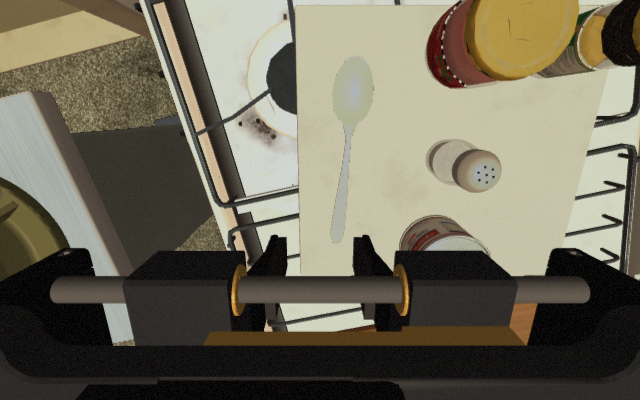

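The spoon lies flat on the board from (353,57) to (336,242), apparently a few degrees off the edge line. I'll measure it.

```bash
python3 - <<'E'
from h import *
z=np.load("w12.npz");im,P=z["im"],z["P"]
print(P[20,420],P[150,310],[im[v,u] for v,u in((90,350),(180,345),(230,337),(150,310),(90,320))])
bg=cv2.medianBlur(im,5).astype(int)
sat=(bg[...,0]-bg[...,2])
m=np.zeros((400,640),np.uint8);roi=sat[40:250,318:390]
for t in (20,24,28,32):
    m[:]=0;m[45:250,318:390]=(roi[5:]<t)
    n,l,st,_=cv2.connectedComponentsWithStats(m);i=1+np.argmax(st[1:,4]);k=P[l==i]
    k=k[np.isfinite(k).all(1)]
    r=cv2.minAreaRect((k[:,:2]*1000).astype(np.float32));print(t,st[i],r,np.median(k[:,2]))
E
```

```text
[0.54594136 0.12945874 0.01677346] [0.41972161 0.03631393 0.01793239] [array([180, 184, 178], dtype=uint8), array([173, 175, 172], dtype=uint8), array([176, 182, 169], dtype=uint8), array([199, 197, 169], dtype=uint8), array([197, 195, 168], dtype=uint8)]
20 [ 331  124   24  120 1175] ((443.1367492675781, -9.190040588378906), (131.5261993408203, 15.356782913208008), 73.60773468017578) 0.027087550672013072
24 [ 330  115   25  129 1242] ((444.3338317871094, -5.313987731933594), (139.5042266845703, 19.56639862060547), 75.24681091308594) 0.027060763369411822
28 [ 330   56   42  188 3204] ((454.4195556640625, 20.15074920654297), (194.11170959472656, 34.9099006652832), 74.13543701171875) 0.023794285660509756
32 [  318    45    72   205 13676] ((465.7498474121094, 18.01622772216797), (211.96173095703125, 81.76271057128906), 77.25361633300781) 0.017759216967106806
```

```bash
python3 - <<'E'
from h import *
def ang(k,tag):
    k=k[np.isfinite(k).all(1)][:,:2]*1000
    c=k.mean(0);u=np.linalg.svd(k-c,full_matrices=False)[2][0];t=(k-c)@u
    # bowl is wide end: orient
    w=[np.ptp(((k-c)@[-u[1],u[0]])[(t>a)&(t<a+15)]) for a in (t.min(),t.max()-20)]
    if w[0]>w[1]: u=-u;t=-t
    pts=[(a,k[(t>a)&(t<a+6)]) for a in np.arange(t.min()+4,t.max()-6,6)]
    n=np.array([-u[1],u[0]])
    mid=[(a,(((p-c)@n).max()+((p-c)@n).min())/2,np.ptp((p-c)@n)) for a,p in pts if len(p)>3]
    mid=np.array(mid);A=np.degrees(np.arctan2(u[1],u[0]));
    s=np.polyfit(mid[:,0],mid[:,1],1)[0]
    sh=np.polyfit(mid[:16,0],mid[:16,1],1)[0]
    e=(mid[-6:-1,1].mean()-mid[:3,1].mean())/(mid[-6:-1,0].mean()-mid[:3,0].mean())
    print(tag,"pca",A,"midline",A+np.degrees(s),"handle",A+np.degrees(sh),"ends",A+np.degrees(e),mid[:,2].round())
z=np.load("w9.npz");im,P=z["im"],z["P"];hsv=cv2.cvtColor(im,cv2.COLOR_RGB2HSV)
m=(hsv[...,1]<75)&(P[...,2]>.005)&(P[...,2]<.04)&(P[...,1]>.225)&(P[...,1]<.33)&(P[...,0]>.5)&(P[...,0]<.73)
n,l,st,_=cv2.connectedComponentsWithStats(m.astype(np.uint8));ang(P[l==1+np.argmax(st[1:,4])],"w9")
z=np.load("w12.npz");im,P=z["im"],z["P"];b=cv2.medianBlur(im,5).astype(int);s=b[...,0]-b[...,2]
m=np.zeros((400,640),np.uint8);m[45:250,318:390]=s[45:250,318:390]<28
n,l,st,_=cv2.connectedComponentsWithStats(m);ang(P[l==1+np.argmax(st[1:,4])],"w12")
E
```

```text
w9 pca 8.963813430167281 midline 8.99830077958967 handle 8.934456498735686 ends 8.994469001667355 [12. 14. 14. 14. 13. 13. 12. 12. 11. 10.  9.  8.  7.  7.  6.  5.  5.  5.
  5.  7. 11. 21. 30. 35. 38. 38. 38. 36. 34. 31. 23.]
w12 pca 72.58080891327242 midline 72.72303035840964 handle 72.0306179471449 ends 72.85718804213148 [14. 15. 16. 16. 15. 13. 14. 13. 13. 13. 10. 11. 10.  8.  9.  8.  8.  7.
  7.  9. 12. 21. 31. 33. 35. 32. 31. 31. 33. 32. 27.]
```

```bash
cat >> h.py <<'E'
def spoon(im,P,box,th=28,A=72.7):
    x0,y0,x1,y1=box;b=cv2.medianBlur(im,5).astype(int);s=b[...,0]-b[...,2]
    m=np.zeros((400,640),np.uint8);m[y0:y1,x0:x1]=s[y0:y1,x0:x1]<th
    n,l,st,_=cv2.connectedComponentsWithStats(m);i=1+np.argmax(st[1:,4]);k=P[l==i];k=k[np.isfinite(k).all(1)][:,:2]*1000
    c=k.mean(0);v=np.linalg.svd(k-c,full_matrices=False)[2][0];v=v if v[1]>0 else -v
    n=np.array([-v[1],v[0]]);t=(k-c)@v;w=(k-c)@n
    c=c+v*(t.max()+t.min())/2+n*(w.max()+w.min())/2
    print("spoon c",c.round(1),"ang",np.degrees(np.arctan2(v[1],v[0])).round(2),"LxW",np.ptp(t).round(1),np.ptp(w).round(1),st[i])
    d=c-np.array([551.1,-1.1]);a=np.radians(-12.81);print("rel shaker, board xy",(d@[np.cos(a),np.sin(a)]).round(1),(d@[-np.sin(a),np.cos(a)]).round(1))
E
python3 - <<'E'
from h import *
z=np.load("w12.npz");spoon(z["im"],z["P"],(318,45,390,250))
z=np.load("w9.npz");im,P=z["im"],z["P"]
hsv=cv2.cvtColor(im,cv2.COLOR_RGB2HSV)
m=(hsv[...,1]<75)&(P[...,2]>.005)&(P[...,2]<.04)&(P[...,1]>.225)&(P[...,1]<.33)&(P[...,0]>.5)&(P[...,0]<.73)
k=P[m][:,:2]*1000;a=np.radians(9);v=np.array([np.cos(a),np.sin(a)]);n=np.array([-v[1],v[0]])
t=k@v;w=k@n;print(v*(t.max()+t.min())/2+n*(w.max()+w.min())/2)
# pose for regrip: above spoon centre
a=np.radians(72.7)
delta(450.5,21.5,120,72.7)
E
```

```text
spoon c [452.9  20.6] ang 72.58 LxW 194.3 35.2 [ 330   56   42  188 3204]
rel shaker, board xy -100.5 -0.6
[619.16195265 262.65036058]
t 35.0 pos [418.3  -7.  179.3] yaw 77.26 tilt 0.19 F [-0.7 -0.   0.2] w 39.8 ff 0.0
  dp [35.  24.9 59.3] rz 0.07950598916468392 q1,7 [ 0.43 -0.21]
```

```bash
H="python3 -m handwheel"
$H '{"rotation":[[0,0,0],[0,0,0.0795],[-0.097,0,0],[-0.097,0,0],[0,0,0]],"dp":[[34,25,0],[0,0,0],[0,0,0],[0,0,0],[0,0,0]],"fingers":[42,42,42,42,42]}' >/dev/null
$H '{"rotation":[[0,0,0],[0,0,0],[0,0,0],[0,0,0],[0,0,0]],"dp":[[0,-6.5,33],[0,-6.5,33],[0,-3,15],[0,0,0],[0,0,0]],"fingers":[42,42,42,42,42]}' >/dev/null
python3 -c "
from h import *
delta(449.9,21.5,42,72.7)"
```

```text
t 35.83 pos [449.3  19.2  97.3] yaw 72.64 tilt 11.25 F [-0.4 -0.   0.7] w 41.8 ff 0.0
  dp [  2.5 -10.9  54.2] rz -0.0010553448018678856 q1,7 [ 0.4  -0.48]
```

```bash
H="python3 -m handwheel"
$H '{"rotation":[[0,0,0],[0,0,0],[0,0,0],[0,0,0],[0,0,0]],"dp":[[2,-4,20],[0,-4,20],[0,-1.5,7],[0,0,0],[0,0,0]],"fingers":[42,42,42,42,42]}' >/dev/null
python3 -c "
from h import *
delta(449.9,21.5,42,72.7)"
```

```text
t 36.25 pos [451.2  21.3  50.6] yaw 72.65 tilt 11.39 F [ 1.2 -0.3 -0.3] w 42.0 ff 0.0
  dp [-0.2 -3.   8.2] rz -0.0009031962584895902 q1,7 [ 0.39 -0.56]
```

```bash
H="python3 -m handwheel"
$H '{"rotation":[[0,0,0],[0,0,0],[0,0,0],[0,0,0],[0,0,0]],"dp":[[0,-2,5],[0,-0.5,2.5],[0,0,0],[0,0,0],[0,0,0]],"fingers":[42,42,42,42,42]}' >/dev/null
$H '{"rotation":[[0,0,0],[0,0,0],[0,0,0],[0,0,0],[0,0,0]],"dp":[[0,0,0],[0,0,0],[0,0,0],[0,0,0],[0,0,0]],"fingers":[34,30,20,0,0]}'
$H '{"rotation":[[0,0,0],[0,0,0],[0,0,0]],"dp":[[0,0,0],[0,0,0],[0,0,0]],"fingers":[0,0,0]}'
python3 -c "
from h import *
delta(449.9,21.5,42,77.2)"
```

```text
clock: 37.08
ee_pos: [0.4491, 0.0217, 0.042]
tool_rot: [2.398, 1.763, 0.17]
contact_force: [-7.7, 2.0, 15.9]
grip_width: 0.0197
finger_force: 28.4
clock: 37.33
ee_pos: [0.4492, 0.0217, 0.0424]
tool_rot: [2.397, 1.763, 0.17]
contact_force: [-6.1, 0.2, 11.5]
grip_width: 0.0194
finger_force: 27.8
t 37.33 pos [449.2  21.7  42.4] yaw 72.66 tilt 11.3 F [-6.1  0.2 11.5] w 19.4 ff 27.798149890440982
  dp [0.  0.6 0.6] rz -0.07929540691614902 q1,7 [ 0.39 -0.58]
```

```bash
H="python3 -m handwheel"
$H '{"rotation":[[0,0,0],[0,0.015,-0.078],[0,0,0],[0,0,0],[0,0,0]],"dp":[[0,1.5,-6],[0,0,0],[0,0,0],[0,0,0],[0,0,0]],"fingers":[0,0,0,0,0]}'
python3 -c "
from h import *
delta(449.2,21.7,42.2,77.2)"
```

```text
clock: 37.75
ee_pos: [0.4494, 0.0216, 0.0476]
tool_rot: [2.33, 1.858, 0.18]
contact_force: [-1.2, 0.5, 0.7]
grip_width: 0.0004
finger_force: 0.0
t 37.75 pos [449.4  21.6  47.6] yaw 77.14 tilt 11.29 F [-1.2  0.5  0.7] w 0.4 ff 0.0
  dp [ 0.1 -1.3  5.2] rz -0.001054781777903773 q1,7 [ 0.4  -0.46]
```

The spoon slipped out, because the pads were gripping only its top. I'll raise the arm and look.

```bash
H="python3 -m handwheel"
$H '{"rotation":[[0,0,0],[0,0,0],[0,0,0],[0,0,0],[0,0,0]],"dp":[[0,0,-20],[0,0,-35],[0,0,-40],[-30,0,-40],[-30,0,0]],"fingers":[30,42,42,42,42]}' >/dev/null
$H '{"rotation":[[0.097,0,0],[0.097,0,0],[0,0,0],[0,0,0]],"dp":[[0,-10,0],[0,0,0],[0,0,0],[0,0,0]],"fingers":[42,42,42,42]}' >/dev/null
python3 - <<'E'
from h import *
im,P=cloud("wrist");cv2.imwrite("pics/w13.png",im[:,:,::-1]);np.savez("w13.npz",im=im,P=P)
for th in(24,28): spoon(im,P,(310,45,400,250),th)
delta(450,21.5,120,72.7)
z=P[...,2]
E
```

```text
spoon c [451.9  -7.2] ang 74.2 LxW 137.2 20.8 [ 352   94   26  136 1382]
rel shaker, board xy -95.4 -28.0
spoon c [458.8  12. ] ang 74.16 LxW 181.4 33.2 [ 352   45   44  186 3092]
rel shaker, board xy -92.9 -7.7
t 38.55 pos [403.2 -23.6 171.1] yaw 77.23 tilt 0.26 F [-0.3  0.3 -0. ] w 41.7 ff 0.0
  dp [54.4 35.5 51.1] rz 0.07899349010386085 q1,7 [ 0.38 -0.17]
```

View pics/w13.png

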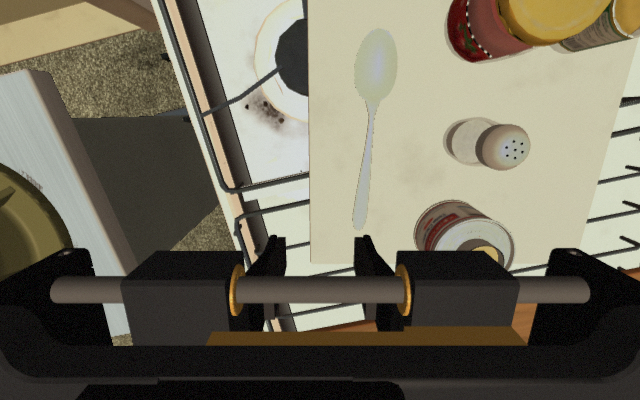

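The spoon is still flat, from (377,28) to (359,230). My mask box cut off the bowl, so I'll recompute.

```bash
python3 - <<'E'
from h import *
z=np.load("w13.npz")
for th in(26,28,30): spoon(z["im"],z["P"],(330,15,405,250),th)
E
```

```text
spoon c [462.1  19.7] ang 74.04 LxW 194.5 32.3 [ 352   28   43  202 3151]
rel shaker, board xy -91.4 0.5
spoon c [461.5  18.9] ang 74.05 LxW 196.2 34.9 [ 352   28   44  203 3514]
rel shaker, board xy -91.8 -0.3
spoon c [462.   17.9] ang 73.85 LxW 197.9 39.5 [ 352   28   45  204 3867]
rel shaker, board xy -91.1 -1.2
```

```bash
H="python3 -m handwheel"
$H '{"rotation":[[0,0,0],[0,0,0],[0,0,0.056],[-0.097,0,0],[-0.097,0,0]],"dp":[[27,22,0],[28,22.5,0],[0,0,0],[0,0,0],[0,0,0]],"fingers":[38,38,38,38,38]}' >/dev/null
$H '{"rotation":[[0,0,0],[0,0,0],[0,0,0],[0,0,0],[0,0,0]],"dp":[[0,-6.5,33],[0,-6.5,33],[0,-3,15],[0,0,0],[0,0,0]],"fingers":[38,38,38,38,38]}' >/dev/null
python3 -c "
from h import *
delta(459,20,41,74)"
```

```text
t 39.38 pos [458.1  19.8  89.2] yaw 74.06 tilt 11.33 F [0.9 0.2 1.2] w 37.9 ff 0.0
  dp [ 0.6 -8.7 47.4] rz 0.0009645660594180917 q1,7 [ 0.33 -0.48]
```

```bash
H="python3 -m handwheel"
$H '{"rotation":[[0,0,0],[0,0,0],[0,0,0],[0,0,0],[0,0,0]],"dp":[[0.5,-3.5,19],[0,-3.5,17],[0,-1,5],[0,0,0],[0,0,0]],"fingers":[38,38,38,38,38]}' >/dev/null
python3 -c "
from h import *
delta(459,20,41,74)"
```

```text
t 39.8 pos [460.4  20.   48.8] yaw 74.01 tilt 11.43 F [ 0.6 -0.  -0.4] w 38.0 ff 0.0
  dp [-0.4 -2.8  7.4] rz 0.00018129115580591224 q1,7 [ 0.32 -0.54]
```

```bash
H="python3 -m handwheel"
$H '{"rotation":[[0,0,0],[0,0,0],[0,0,0],[0,0,0],[0,0,0]],"dp":[[0,-2,5],[0,-0.7,3],[0,0,0],[0,0,0],[0,0,0]],"fingers":[38,38,38,38,38]}' >/dev/null
python3 -c "
from h import *
delta(459,20,39.5,74)"
```

```text
t 40.22 pos [458.6  20.2  39.3] yaw 74.01 tilt 11.34 F [ 0.6  0.2 -0.4] w 38.0 ff 0.0
  dp [-0.   0.5 -0.1] rz 0.0001021192802642297 q1,7 [ 0.32 -0.56]
```

Next I close, and then go slightly lower as the fingers come in.

```bash
H="python3 -m handwheel"
$H '{"rotation":[[0,0,0],[0,0,0],[0,0,0],[0,0,0],[0,0,0]],"dp":[[0,0,0],[0,0,0.6],[0,0,0.6],[0,0,0],[0,0,0]],"fingers":[32,28,22,10,0]}'
$H '{"rotation":[[0,0,0],[0,0,0],[0,0,0],[0,0,0],[0,0,0]],"dp":[[0,0,0],[0,0,0],[0,0,0],[0,0,0],[0,0,0]],"fingers":[0,0,0,0,0]}'
python3 -c "
from h import *
delta(459,20,39.5,77.2)"
```

```text
clock: 40.63
ee_pos: [0.4587, 0.0201, 0.0386]
tool_rot: [2.377, 1.792, 0.174]
contact_force: [-4.2, -0.7, 8.5]
grip_width: 0.0238
finger_force: 27.5
clock: 41.05
ee_pos: [0.4589, 0.0201, 0.0387]
tool_rot: [2.377, 1.792, 0.174]
contact_force: [-4.8, -0.2, 9.7]
grip_width: 0.0234
finger_force: 27.7
t 41.05 pos [458.9  20.1  38.7] yaw 73.99 tilt 11.34 F [-4.8 -0.2  9.7] w 23.4 ff 27.722619410196785
  dp [-0.1  0.3 -0.7] rz -0.056055398900113296 q1,7 [ 0.32 -0.56]
```

```bash
H="python3 -m handwheel"
$H '{"rotation":[[0,0.0055,-0.028],[0,0.0055,-0.028],[0,0,0],[0,0,0],[0,0,0]],"dp":[[0,-2,-0.6],[0,-2,-0.4],[0,-2,-0.4],[0,-2.3,-0.45],[0,0,0]],"fingers":[0,0,0,0,0]}'
$H '{"rotation":[[0,0,0],[0,0,0]],"dp":[[0,0,0],[0,0,0]],"fingers":[0,0]}'
python3 -c "
from h import *
delta(450.6,22,39,77.2)"
```

```text
clock: 41.47
ee_pos: [0.4547, 0.0221, 0.0412]
tool_rot: [2.322, 1.857, 0.191]
contact_force: [2.1, -1.6, 9.0]
grip_width: 0.0197
finger_force: 27.5
clock: 41.63
ee_pos: [0.4547, 0.0221, 0.0412]
tool_rot: [2.322, 1.857, 0.191]
contact_force: [0.8, -0.8, 9.9]
grip_width: 0.0201
finger_force: 27.6
t 41.63 pos [454.7  22.1  41.2] yaw 77.29 tilt 11.81 F [ 0.8 -0.8  9.9] w 20.1 ff 27.610331987850714
  dp [-1.  -4.4  1.3] rz 0.0016431593135469674 q1,7 [ 0.33 -0.48]
```

```bash
python3 -c "
from h import *
s=sense();print(s['joint_pos'].round(3))
delta(450.6,22,39,77.2)"
```

```text
[ 0.325  0.004 -0.49   2.271  0.128  0.68  -0.477]
t 41.63 pos [454.7  22.1  41.2] yaw 77.29 tilt 11.81 F [ 0.8 -0.8  9.9] w 20.1 ff 27.610331987850714
  dp [-1.  -4.4  1.3] rz 0.0016431593135469674 q1,7 [ 0.33 -0.48]
```

```bash
H="python3 -m handwheel"
$H '{"rotation":[[0,0,0],[0,0,0],[0,0,0],[0,0,0],[0,0,0]],"dp":[[0,0,0],[0,0,0],[0,0,-0.5],[0,0,0],[0,0,0]],"fingers":[24,28,34,38,38]}' >/dev/null
$H '{"rotation":[[0,0,0],[0,0,0],[0,0,0],[0,0,0],[0,0,0]],"dp":[[0,0,-5],[0,0,-35],[0,0,-40],[-30,0,-40],[-30,0,0]],"fingers":[38,38,38,38,38]}' >/dev/null
$H '{"rotation":[[0.097,0,0],[0.1,0,0],[0,0,0],[0,0,0]],"dp":[[0,0,0],[0,0,0],[0,0,0],[0,0,0]],"fingers":[42,42,42,42]}' >/dev/null
python3 - <<'E'
from h import *
im,P=cloud("wrist");cv2.imwrite("pics/w14.png",im[:,:,::-1]);np.savez("w14.npz",im=im,P=P)
for th in(26,28,30): spoon(im,P,(325,15,410,250),th)
delta(450,21.5,120,77.2)
E
```

```text
spoon c [459.8  13.8] ang 78.13 LxW 208.5 42.6 [ 334   20   42  230 4042]
rel shaker, board xy -92.4 -5.7
spoon c [460.3  13.4] ang 78.02 LxW 209.1 44.1 [ 334   20   43  230 4252]
rel shaker, board xy -91.7 -6.0
spoon c [465.8  12.7] ang 78.55 LxW 210.2 55.1 [ 333   19   56  231 4749]
rel shaker, board xy -86.2 -5.5
t 42.85 pos [415.6 -25.9 148.9] yaw 77.31 tilt 0.18 F [0.3 0.5 0.8] w 41.6 ff 0.0
  dp [53.8 23.2 28.7] rz 0.0018560077856830427 q1,7 [ 0.38 -0.19]
```

```bash
python3 - <<'E'
from h import *
z=np.load("w14.npz");im,P=z["im"],z["P"];b=cv2.medianBlur(im,5).astype(int);s=b[...,0]-b[...,2]
for v in range(15,256,8):
    u=np.where(s[v,325:400]<27)[0]+325
    print(v,(u.min(),u.max(),len(u)) if len(u) else None, (b[v,u].mean(0).round(),(P[v,u,2].mean()*1000).round(1)) if len(u) else '')
for y1 in (200,215,225,235): spoon(im,P,(325,15,385,y1),27)
E
```

```text
15 None 
23 (np.int64(349), np.int64(369), 21) (array([176., 179., 157.]), np.float64(27.4))
31 (np.int64(342), np.int64(373), 29) (array([174., 178., 154.]), np.float64(25.9))
39 (np.int64(339), np.int64(368), 30) (array([174., 177., 156.]), np.float64(24.3))
47 (np.int64(336), np.int64(369), 34) (array([174., 178., 160.]), np.float64(22.4))
55 (np.int64(334), np.int64(368), 35) (array([174., 178., 163.]), np.float64(21.0))
63 (np.int64(334), np.int64(369), 36) (array([174., 178., 163.]), np.float64(20.8))
71 (np.int64(334), np.int64(368), 35) (array([174., 178., 161.]), np.float64(20.9))
79 (np.int64(335), np.int64(366), 32) (array([174., 178., 156.]), np.float64(21.6))
87 (np.int64(337), np.int64(375), 28) (array([174., 178., 151.]), np.float64(23.6))
95 (np.int64(342), np.int64(368), 11) (array([176., 178., 154.]), np.float64(26.1))
103 (np.int64(349), np.int64(362), 14) (array([173., 176., 154.]), np.float64(29.2))
111 (np.int64(351), np.int64(359), 9) (array([173., 176., 163.]), np.float64(30.9))
119 (np.int64(352), np.int64(357), 6) (array([176., 177., 169.]), np.float64(31.9)
[... 1157 characters left out ...]
79., 163.]), np.float64(20.6))
239 (np.int64(355), np.int64(372), 18) (array([29., 26., 23.]), np.float64(130.9))
247 (np.int64(354), np.int64(375), 22) (array([26., 24., 22.]), np.float64(135.4))
255 (np.int64(354), np.int64(399), 30) (array([23., 22., 19.]), np.float64(155.5))
spoon c [460.4  41.4] ang 78.3 LxW 154.3 32.2 [ 334   20   41  180 3299]
rel shaker, board xy -97.9 21.3
spoon c [458.8  33.7] ang 78.29 LxW 170.1 32.2 [ 334   20   41  195 3530]
rel shaker, board xy -97.7 13.4
spoon c [457.8  29. ] ang 78.28 LxW 179.7 32.2 [ 334   20   41  205 3688]
rel shaker, board xy -97.7 8.6
spoon c [456.5  23. ] ang 78.26 LxW 191.9 32.2 [ 334   20   41  215 3825]
rel shaker, board xy -97.6 2.5
```

```bash
cat >> h.py <<'E'
def handle(f,box,th=27,sh=(551.1,-1.1)):
    z=np.load(f);im,P=z["im"],z["P"];x0,y0,x1,y1=box;b=cv2.medianBlur(im,5).astype(int);s=b[...,0]-b[...,2]
    m=np.zeros((400,640),np.uint8);m[y0:y1,x0:x1]=s[y0:y1,x0:x1]<th
    n,l,st,_=cv2.connectedComponentsWithStats(m);l=(l==1+np.argmax(st[1:,4]))
    a=np.radians(-12.81);B=np.array([[np.cos(a),np.sin(a)],[-np.sin(a),np.cos(a)]])
    r=[]
    for v in range(y0,y1):
        u=np.where(l[v])[0]
        if len(u)<3: continue
        q=np.array([P[v,u.min()+1],P[v,u.max()-1]])[:,:2]*1000
        q=(q-sh)@B.T; r.append([q[:,1].mean(),q[:,0].mean(),abs(np.ptp(q[:,0]))])
    r=np.array(r);r=r[np.isfinite(r).all(1)];h=(r[:,0]<r[:,0].min()+105)
    p=np.polyfit(r[h,0],r[h,1],1);c=(r[:,0].min()+r[:,0].max())/2
    print(f,"along",r[:,0].min().round(1),r[:,0].max().round(1),"lateral at mid",np.polyval(p,c).round(1),"angle off row",-np.degrees(p[0]).round(2),"neck z",np.nanmax(P[l][:,2]).round(3))
E
python3 - <<'E'
from h import *
handle("w12.npz",(318,45,390,250),28);handle("w13.npz",(330,15,405,250),28);handle("w14.npz",(325,15,385,235),27)
E
```

```text
w12.npz along -97.1 93.0 lateral at mid -100.7 angle off row -4.63 neck z 0.035
w13.npz along -97.2 97.3 lateral at mid -92.1 angle off row -3.13 neck z 0.035
w14.npz along -92.6 97.9 lateral at mid -97.1 angle off row 0.46 neck z 0.034
```

The spoon is now 97 mm in front of the shaker, 2.6 mm off along the row, and parallel to it within 0.5°. I'll retreat upward and check the whole layout.

```bash
H="python3 -m handwheel"
$H '{"rotation":[[0,0,0],[0,0,0],[0,0,0],[0,0,0],[0,0,0]],"dp":[[0,0,-35],[0,0,-35],[-20,35,-20],[-35,0,0],[-30,0,0]],"fingers":[42,42,42,42,42]}' >/dev/null
$H '{"rotation":[[0,0,0],[0,0,0],[0,0,0]],"dp":[[0,0,0],[0,0,0],[0,0,0]],"fingers":[42,42,42]}' >/dev/null
python3 - <<'E'
from h import *
delta(0,0,0)
im,P=cloud("wrist");np.savez("w15.npz",im=im,P=P);z=P[...,2]
for nm,c,lo,hi,r in(("shk",(.552,-.002),.092,.125,.03),("dark",(.657,.076),.108,.14,.03),("jar",(.574,.095),.105,.14,.045),("tin",(.53,-.1),.069,.08,.045),("tea",(.53,-.1),.0835,.1,.03)):
    k=P[(z>lo)&(z<hi)&(np.hypot(P[...,0]-c[0],P[...,1]-c[1])<r)]
    if len(k)>20: print(nm,len(k),np.median(k[:,2]).round(4),cv2.minEnclosingCircle((k[:,:2]*1000).astype(np.float32)))
K=P;m=(abs(z-.025)<.015)&(abs(P[...,0]-.456)<.05)&(abs(P[...,1]-.02)<.12);v,u=np.where(m);print(u.min(),u.max(),v.min(),v.max())
s=im.astype(int)[...,0]-im[...,2];mm=m&(s<27);v,u=np.where(mm);print(np.percentile(u,[1,99]),np.percentile(v,[1,99]))
handle("w15.npz",(int(np.percentile(u,1))-12,max(0,int(np.percentile(v,1))-8),int(np.percentile(u,99))+12,int(np.percentile(v,99))+8),27)
E
```

```text
t 43.52 pos [ 429.  -113.4  238.5] yaw 77.33 tilt 0.17 F [ 0.   0.3 -0.6] w 41.8 ff 0.0
  dp [  17.2 -443.6  238.2] rz None q1,7 [0.46 0.  ]
shk 1345 0.1033 ((550.5706176757812, -1.2647868394851685), 17.333383560180664)
tin 2818 0.0724 ((529.9563598632812, -99.86003875732422), 37.82012176513672)
tea 818 0.085 ((529.2722778320312, -99.31334686279297), 19.266094207763672)
269 377 0 171
[304. 333.] [  0. 144.]
w15.npz along -96.7 56.4 lateral at mid -95.8 angle off row -0.48 neck z 0.034
```

```bash
python3 -c "
from station import *
print(finish_job())"
```

```text
the job is handed in; nothing more can be done
None
```

Supper is laid and the job was handed in at about 44 s: shaker within 2 mm of midway, dark jar 84 mm behind the jam jar, tea light centred on the tin within about 1 mm, and spoon flat, parallel within 0.5°, about 96–97 mm in front of the shaker after a slipped regrip and about 2–3 mm off-centre along the row; I did not re-measure the dark jar and jam jar after the spoon work, which did not go near them.

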